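# Strip a drying canister for its cartridges to be baked out

## Task

The desiccant cartridges in the drying canister are spent and go to the oven with the loose metal parts. Tip the canister's lid up by its tab, lift it off and lay it flat on the bench, then with the pick lift one end of the split wire ring up out of its groove. Put the pick back in its stand, and put the ring, the perforated plate that it held down, and every cartridge from under the plate into the shallow oven tray; leave the other things on the bench alone.

Things in the scene. Friction and masses are not known exactly. Their poses are not given: they have to be found in the camera images.
- canister: Round aluminium canister, fixed, 112 mm across, 80 mm high, bore 100 mm, floor 5 mm up. Origin under its middle, z up. In it, from the floor: cartridges, perforated plate, split ring in its groove, lid on the rim. The ring's opening is centred on the canister's -x side.
- groove_bead (a point): Top of one of the inward beads under the rim that hold the ring down (2 mm inwards, 73 to 80 mm above the underside): two beads, 40 to 68 degrees either side of the canister's -x axis, and a third round its +x axis. Elsewhere the bore is plain. This one is on the +y side. Axes of the canister.
- lid_tab (a point): Centre of the upright tab of the loose round lid (124 mm across, 14 mm high, skirt 9 mm down outside the rim with 3 mm play, 0.16 kg). Tab 9 mm thick (x), 36 mm wide (y), 22 mm tall; at the start on the robot's side. Axes of the lid: the tab is 50 mm from its middle in -x and 25.5 mm above the skirt's lower edge.
- lid_far_edge (a point): Point on the lid's underside opposite the tab, 58 mm from the lid's middle in the lid's +x and 9 mm above the skirt's lower edge: it rests on the canister's rim, and about it the lid tips. Axes of the lid.
- ring_mid (a point): Middle of the split ring: steel wire 6 mm thick, 100 mm across, 60 degrees open on its -x side, 0.06 kg; z up. Seated: wire middle 72 mm above the canister's underside, touching the bore. 4 to 10 N up at one end springs it in over the bead and it snaps out onto the rim, the other end follows some 15 mm later; then it lies loose there, its back still under the +x bead.
- ring_end_a (a point): Centre of the wire at the ring's end on the +y side of the opening: seated, 46.8 mm from the canister's middle, 30 degrees from its -x axis. Axes of this arm, seated as the canister's; the arm curves on from here away from the opening. Below the end it is free down to the canister's floor outside 37 mm from the middle.
- ring_end_b (a point): The same for the ring's other end, on the -y side of the opening.
- plate_knob (a point): Centre of the knob (16 mm across, 14.5 mm tall) in the middle of the perforated steel plate; its underside is 11.5 mm lower. Disc 73 mm across, 4 mm thick, with three lugs 9 mm high (at its +x and 65 degrees either side of its -x axis) that reach 48.5 mm out under the ring. Seated, the knob's top is 78.5 mm above the canister's underside. 0.12 kg.
- cartridge_1_knob (a point): Centre of the white knob (13 mm across, 18 mm tall) of desiccant cartridge 1: aluminium can 26 mm across, 34 mm high, 52 mm with the knob; this point is 43 mm above its foot. 0.05 kg. Stands on the canister's floor some 24 mm from the middle, neighbours 42 mm apart. Two or three are there; an absent one has no pose.
- cartridge_2_knob (a point): Centre of the white knob (13 mm across, 18 mm tall) of desiccant cartridge 2: aluminium can 26 mm across, 34 mm high, 52 mm with the knob; this point is 43 mm above its foot. 0.05 kg. Stands on the canister's floor some 24 mm from the middle, neighbours 42 mm apart. Two or three are there; an absent one has no pose.
- cartridge_3_knob (a point): Centre of the white knob (13 mm across, 18 mm tall) of desiccant cartridge 3: aluminium can 26 mm across, 34 mm high, 52 mm with the knob; this point is 43 mm above its foot. 0.05 kg. Stands on the canister's floor some 24 mm from the middle, neighbours 42 mm apart. Two or three are there; an absent one has no pose.
- pick_grip (a point): Centre of the pick's upright handle: 16 (x) by 22 (y) by 52 mm. Axes of the pick: z up, x where its toe points. Below: collar 24 (x) by 36 (y) by 6 mm, underside 32 mm under this point; shaft 6 mm across; at the foot a flat toe 8 mm wide, 4 mm thick, its upper face 100 mm under this point, reaching 20 mm ahead of the shaft's axis and 3 mm behind. 0.07 kg.
- pick_toe (a point): Middle of the end edge of the toe's upper face: 20 mm in the pick's +x from pick_grip and 100 mm below it. Axes of the pick.
- stand_slot (a point): Place of the pick on the top face of its fixed stand (76 by 58 mm, 76 mm high): the pick hangs upright by its collar, shaft through this point, toe to this point's +x, pick_grip 32 mm above. The slot through the stand runs from 16 mm behind this point to 32 mm ahead of it and is 22 mm wide.
- tray_floor (a point): Middle of the floor (upper face) of the loose aluminium oven tray; z up. Inside 116 mm (x) by 200 mm (y), rim 19 mm above the floor, 0.6 kg. It holds the ring with the plate lying on it at one end and the cartridges at the other. Its robot-side wall stands at the front edge of the bench (x = 0.40): knocked forward, it tips if the part jutting out is pressed.
- bottle: Brown screw-cap bottle, 48 mm across and 88 mm high, a bystander. Origin under its middle.
Not all that is in view belongs to the job. Leave any red look-alike of the part that bears pick_grip alone.

How it is judged (in metres and radians):
On the way, in this order (a step that is already met when the one before it is completed fails the run):
1. the lid is tipped up at its tab, by 9 degrees or more, while its far edge still rests on the canister's rim (angle between lid_far_edge's own z axis and vertical above 0.15 rad and height (world z) of lid_far_edge below 0.092 m and horizontal distance between lid_far_edge and canister below 0.075 m), for 0.1 s.
2. one end of the split ring is lifted above the canister's rim by the pick under it (contact force between pick and ring above 0.1 N and height (world z) of any of ring_end_a, ring_end_b above 0.082 m), for 0.1 s.
At the end, for the whole second after the job is handed in: Lid flat on the bench (6 degrees), off the canister. At rest in the tray: ring (middle within 35 x 75 mm of the tray's, under 30 mm up, tilt under 23 degrees), plate (knob within 45 x 85 mm, under 45 mm up), all cartridges (knob inside the walls, under 60 mm up). Pick upright in its stand (height (world z) of lid_far_edge below 0.016 m and angle between lid_tab's own z axis and vertical below 0.1 rad and horizontal distance between lid_far_edge and canister above 0.06 m and x of ring_mid in the frame of tray_floor between -0.035 and 0.035 m and y of ring_mid in the frame of tray_floor between -0.075 and 0.075 m and z of ring_mid in the frame of tray_floor between -0.003 and 0.03 m and angle between ring_mid's own z axis and vertical below 0.4 rad and x of plate_knob in the frame of tray_floor between -0.045 and 0.045 m and y of plate_knob in the frame of tray_floor between -0.085 and 0.085 m and z of plate_knob in the frame of tray_floor between -0.003 and 0.045 m and x of cartridge_1_knob in the frame of tray_floor between -0.058 and 0.058 m and y of cartridge_1_knob in the frame of tray_floor between -0.1 and 0.1 m and z of cartridge_1_knob in the frame of tray_floor between -0.003 and 0.06 m and x of cartridge_2_knob in the frame of tray_floor between -0.058 and 0.058 m and y of cartridge_2_knob in the frame of tray_floor between -0.1 and 0.1 m and z of cartridge_2_knob in the frame of tray_floor between -0.003 and 0.06 m and x of cartridge_3_knob in the frame of tray_floor between -0.058 and 0.058 m and y of cartridge_3_knob in the frame of tray_floor between -0.1 and 0.1 m and z of cartridge_3_knob in the frame of tray_floor between -0.003 and 0.06 m and x of pick_grip in the frame of stand_slot between -0.01 and 0.01 m and y of pick_grip in the frame of stand_slot between -0.01 and 0.01 m and z of pick_grip in the frame of stand_slot between 0.026 and 0.038 m and angle between pick_grip's own z axis and vertical below 0.12 rad and linear speed of each of lid, ring, plate, pick, cartridge_1, cartridge_2, cartridge_3 below 0.03 m/s); the robot touches nothing.
It fails at once if the bottle is pushed more than 30 mm (distance of bottle from where it was at the start of the episode above 0.03 m).
It fails at once if the bottle is knocked over (angle between bottle's own z axis and vertical above 0.5 rad).
Of cartridge_1, cartridge_2, cartridge_3 only 2 to 3 are there at a start; the rules pass over those that are not, and their reading is None.
At some moment in a run one of tray may be knocked a few centimetres aside while the robot is not near it.
It also fails if it takes over 200 s, if anything falls off the work surface, if the arm or the gripper's body presses on something with over 40 N, if the wrist force passes 120 N, or if a joint passes its speed limit or range.

## Robot

A 6-joint arm with a two-finger parallel gripper is mounted at the origin on a cart in front of the work surface, level with it; the furniture and walls round the work are solid. World frame = base frame: x ahead of the robot, y to its left, z up, the work surface at z = 0. Lengths are in mm, angles in rad, forces in N, time in s.
With the tool pointing down it reaches from about 250 to 800 mm from the base axis. Payload 3.9 kg.
Tool frame: the origin (TCP) lies at the centre of the arm's flange, where the gripper is bolted on; the fingertips stand 173 mm ahead of it and the grasp point (between the pads) lies 155 mm ahead of it; y points along the fingers, z is the direction in which the jaws open and shut, and the axes are right-handed (so a half turn about y gives the same grasp; the last joint's range is limited). The gripper opens to 85 mm and grips with 20 to 120 N. Pads are 22 mm wide; open, the fingers measure 114 mm over their backs; the gripper's body (76 mm by 85 mm) begins 54 mm behind the grasp point. The pads swing forward as they close: fully open they stand 13 mm farther back than shut.
Start: joints at [1.123, 0.26, -0.138, 1.173, 0, 1.571], TCP at [227.311, 473.229, 404.704] pointing down, gripper open.
Joint ranges: [-2.78, 2.78], [-0.83, 1.72], [-1.28, 1.37], [-1.9, 2.12], [-1.57, 1.48], [-3.14, 3.14]. Speed limits (rad/s): [2.57, 2.57, 3.14, 3.14, 3.14, 3.14].

## Interface

Orientations are given as a unit quaternion [x, y, z, w].
In Python, from bench import ctrl gives the robot as it stands.
- The arm moves only by the shell command python3 -m inch 'ROWS' [FORCE]. ROWS is JSON, a list of rows, each an object with "offset": the shift along the world's x, y, z in cm, a list of three; "twist": the turn, a rotation vector about the world's x, y, z in degrees, a list of three; "gripper": the closure, from 0 (fully open) to 1 (shut). In form: [{"offset": [dx, dy, dz], "twist": [rx, ry, rz], "gripper": gripper}, ...]. A call has 1 to 5 rows; each row shifts and turns the commanded pose from where the row before left it; what a row does not reach is not made up. A row lasts 1/10 s, in which the tool goes at most 50 mm and 8.59 degrees, less where a joint would pass 70% of its speed; a pose out of reach is approached as far as the arm can. A call is refused whole if a number of a shift passes 5 or a number of a turn 8.59, either way. A call with a gripper value outside its range is refused whole. The fingers move at their own pace and stop on an object; FORCE is the grip in N (left out, the last holds). Time passes only in rows, so rows that do not move let the fingers close. It gives the time, the measured TCP pose, the force and the opening at its end, in the units of the state.
- ctrl.read_state(): the state, without advancing time (a new reading comes with each control period).
- ctrl.capture(name): name is "scene" or "top"; returns a dict with "image" (400x640x3 uint8, red, green, blue), "K" (3x3 intrinsics, pixels), "extrinsics" (4x4, takes a point from world to camera coordinates). Camera axes: x right, y up, looking along -z (the intrinsics and any distortion apply to the point x, -y, -z); pixel columns grow to the right and rows downward; lengths in mm; the calibration is good to about 2 mm. A picture is of the moment at which its call begins. There is no depth.
- ctrl.job_done(): hands the job in, once; it reports no verdict.
The state is a dict: "clock": time; "joint_pos": joint angles; "joint_vel": joint speeds; "joint_efforts": joint torques, N m; "position": TCP position; "eef_rot": TCP orientation; "wrist_force": force on the tool from outside, world axes, zero at the start; "wrist_torque": the same for the moment, N m; "finger_gap": opening from 0.0 (shut) to 1.0 (fully open).
Only numpy, scipy, OpenCV 4.12 (cv2) and the standard library are available. Lean on these libraries where they do the work, as an engineer would, in place of code of your own. Each camera call takes 0.05 s, during which the arm holds its last target. There are 200 camera calls.

## Working session

There is one attempt and no reset: what is moved stays moved. The work goes in short steps, Python scripts to look and compute and a shell command to move; the robot and the scene stay as the last step left them, time stands still between calls to the robot, and variables do not carry over. Pictures are saved under pics/ and viewed, about 12 in all and at most 16, crops included, and the job is handed in when it is done.

```bash
ls; mkdir -p pics; cat > h.py <<'E'
import numpy as np, cv2
from bench import ctrl
def cap(n):
    c=ctrl.capture(n); return c['image'],np.array(c['K']),np.array(c['extrinsics'])
def save(im,name,box=None,s=1):
    if box: im=im[box[1]:box[3],box[0]:box[2]]
    im=cv2.resize(im,None,fx=s,fy=s,interpolation=cv2.INTER_CUBIC)
    cv2.imwrite('pics/'+name,cv2.cvtColor(im,cv2.COLOR_RGB2BGR))
def ray(K,E,u,v):
    d=np.linalg.inv(K)@[u,v,1]; d=np.array([d[0],-d[1],-d[2]])
    R=E[:3,:3]; return -R.T@E[:3,3], R.T@d
def onz(K,E,u,v,z):
    o,d=ray(K,E,u,v); return o+d*(z-o[2])/d[2]
def proj(K,E,p):
    q=E[:3,:3]@np.array(p,float)+E[:3,3]; q=K@[q[0],-q[1],-q[2]]; return q[:2]/q[2]
def tri(a,b):
    (o1,d1),(o2,d2)=a,b
    s=np.linalg.lstsq(np.c_[d1,-d2],o2-o1,rcond=None)[0]
    p,q=o1+d1*s[0],o2+d2*s[1]; return (p+q)/2,np.linalg.norm(p-q)
E
python3 - <<'E'
from h import *
ims=[]
for n in('scene','top'):
    im,K,E=cap(n); ims.append(im); np.savez(n+'0.npz',im=im,K=K,E=E); print(n,K.round(1).tolist(),E.round(3).tolist(), (-E[:3,:3].T@E[:3,3]).round())
save(ims[0],'s0.png',s=1.25);save(ims[1],'t0.png',s=1.25)
print(ctrl.read_state())
E
```

```text
pics
scene [[413.6, 0.0, 320.4], [0.0, 413.6, 199.1], [0.0, 0.0, 1.0]] [[0.661, -0.75, -0.006, -496.481], [0.335, 0.288, 0.897, -249.207], [-0.671, -0.595, 0.442, -884.012], [0.0, 0.0, 0.0, 1.0]] [-182. -827.  611.]
top [[455.1, 0.0, 322.6], [0.0, 455.1, 201.9], [0.0, 0.0, 1.0]] [[-0.069, -0.998, -0.003, -119.603], [0.973, -0.068, 0.22, -607.277], [-0.22, 0.013, 0.975, -1456.841], [0.0, 0.0, 0.0, 1.0]] [ 262. -142. 1555.]
{'clock': 0.1, 'joint_pos': array([ 1.12299182e+00,  2.60581671e-01, -1.39219113e-01,  1.17271164e+00,
       -1.55323557e-05,  1.57079186e+00]), 'joint_vel': array([ 7.98840938e-05, -2.09297328e-03,  3.26712906e-03, -1.92226832e-03,
       -9.99927630e-05,  1.03030243e-03]), 'joint_efforts': array([ 8.32938258e-04, -4.06509161e+01,  2.54527491e+01,  1.01164874e-02,
        7.29660087e-05,  8.23001699e-06]), 'position': array([227.18683704, 472.95563351, 403.97503637]), 'eef_rot': array([ 0.69004919, -0.15713103,  0.1568723 , -0.68886358]), 'wrist_force': array([ 0.04944891,  0.38729844, -0.25367651]), 'wrist_torque': array([ 0.0230303 , -0.00508919,  0.00208876]), 'finger_gap': 0.9987726377805144}
```

View pics/s0.png

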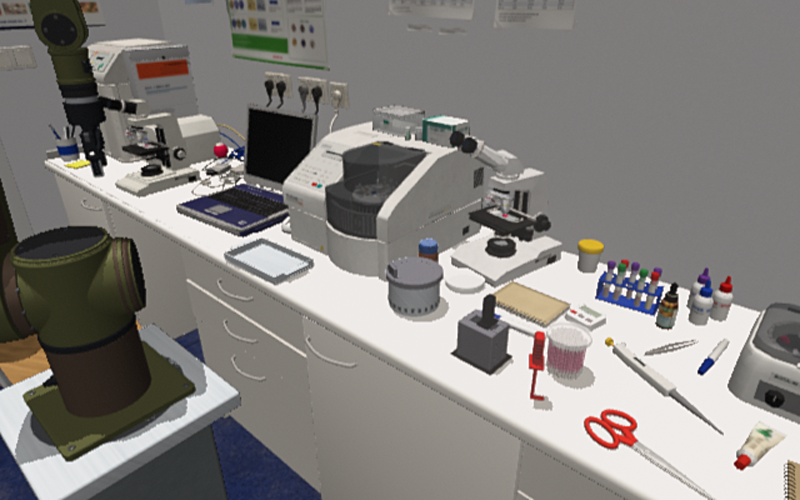

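View pics/t0.png

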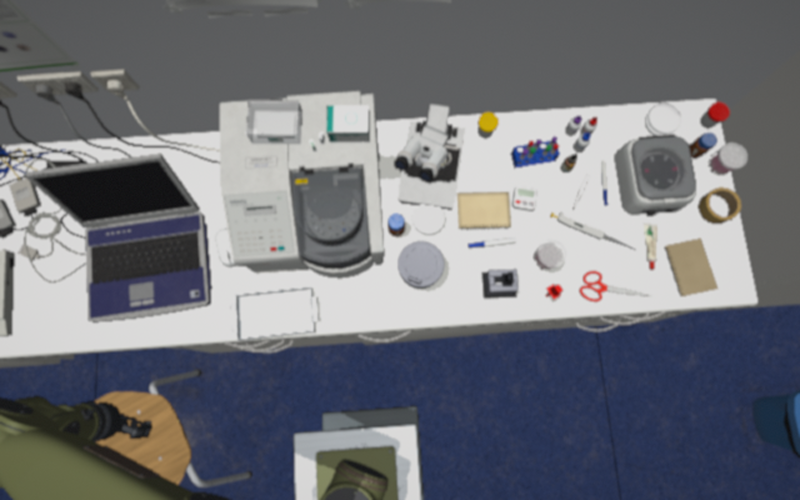

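Scene and top (800-wide pixels): the canister is at top (421,264), with the tray at (276,313) and the grey stand with the black-handled pick at (501,282). A red pick look-alike stands free at top (555,291) / scene (538,355), and the blue-capped brown bottle is at (397,224). Pick candidates are the black handle in the stand (scene 489,308), the red one (scene 538,355), and pens or pipettes. I choose the black one in the stand and check it in a close crop.

```bash
python3 - <<'E'
from h import *
s=np.load('scene0.npz')['im'];t=np.load('top0.npz')['im']
a=cv2.resize(s[180:310,290:450],None,fx=4.9,fy=4.6,interpolation=cv2.INTER_CUBIC)[:598]
save(cv2.resize(s[180:320,290:480],(800,590),interpolation=cv2.INTER_CUBIC),'s1.png')
save(cv2.resize(t[160:280,180:460],(800,343),interpolation=cv2.INTER_CUBIC),'t1.png')
E
```

```text
(no output)
```

View pics/s1.png

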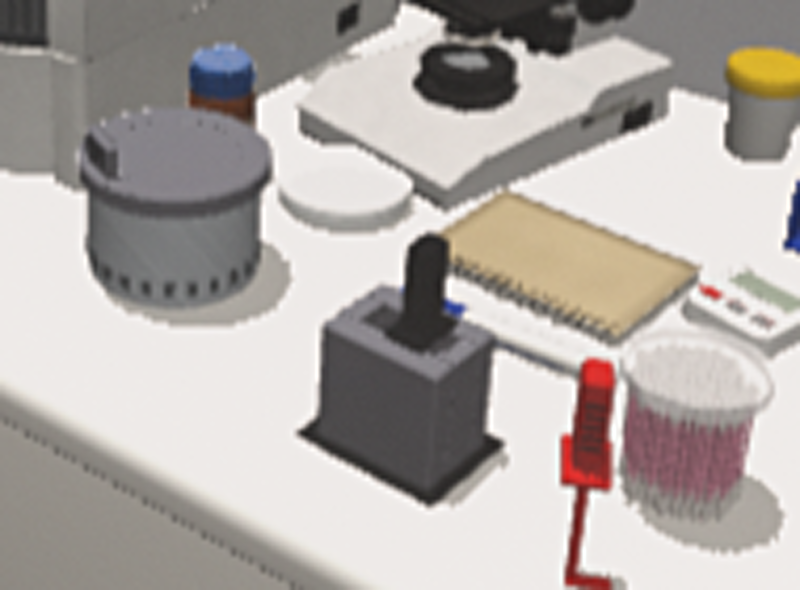

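View pics/t1.png

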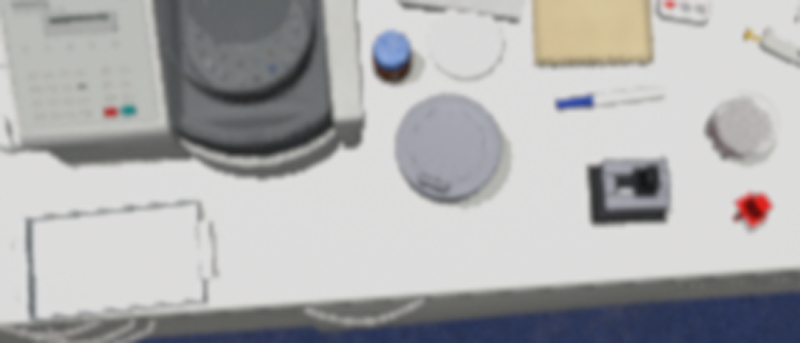

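```bash
python3 - <<'E'
from h import *
S=np.load('scene0.npz');T=np.load('top0.npz')
sp=lambda x,y:(290+(x+.5)/4.2105-.5,180+(y+.5)/4.214-.5)
tp=lambda x,y:(180+(x+.5)/2.857-.5,160+(y+.5)/2.858-.5)
def both(n,a,b):
    p,e=tri(ray(S['K'],S['E'],*sp(*a)),ray(T['K'],T['E'],*tp(*b))); print(n,p.round(1),round(e,1))
both('standL',(322,325),(601,211));both('standFar',(388,288),(600,162))
both('standR',(495,335),(667,158));both('standNear',(432,380),(670,206))
both('handletop',(431,240),(650,172))
both('bottlecap',(221,58),(392,50))
both('tabtopA',(90,137),(419,184));both('tabtopB',(112,155),(447,190))
for n,z in(('rim',22),):
    for q in((28,217),(200,203),(206,300),(33,318)):
        print('tray',onz(T['K'],T['E'],*tp(*q),z).round(1))
# lid ellipse
im=T['im'];hsv=cv2.cvtColor(im,cv2.COLOR_RGB2HSV)
g=cv2.cvtColor(im,cv2.COLOR_RGB2GRAY)
for q in((450,150),(635,170),(606,205),(595,190)): u,v=tp(*q);print(im[int(v),int(u)])
m=((g>90)&(g<185)).astype(np.uint8);m[:, :318]=0;m[:,358:]=0;m[:190]=0;m[235:]=0
m=cv2.morphologyEx(m,cv2.MORPH_OPEN,np.ones((3,3)))
c=max(cv2.findContours(m,0,1)[0],key=cv2.contourArea);print('lid',cv2.boundingRect(c),cv2.minEnclosingCircle(c))
el=cv2.fitEllipse(cv2.convexHull(c));print(el, onz(T['K'],T['E'],*el[0],87),onz(T['K'],T['E'],el[0][0]+el[1][0]/2,el[0][1],87))
im=S['im'];g=cv2.cvtColor(im,cv2.COLOR_RGB2GRAY)
u,v=sp(180,150);print(im[int(v),int(u)])
print('lidcentre scene',)
both('lid l/r',(177,152),((el[0][0]-180+.5)*2.857-.5,(el[0][1]-160+.5)*2.858-.5))
E
```

```text
standL [ 477.  -377.3   73.1] 6.5
standFar [ 534.3 -382.2   70.9] 6.0
standR [ 530.6 -456.8   75.2] 0.6
standNear [ 474.3 -453.5   75.3] 1.4
handletop [ 506.8 -425.1  132.8] 2.5
bottlecap [ 678.6 -148.3   90.6] 1.5
tabtopA [ 517.9 -169.7  100.3] 5.5
tabtopB [ 507.3 -199.7  102.9] 2.4
tray [522.  297.4  22. ]
tray [524.7  92.7  22. ]
tray [409.3  89.5  22. ]
tray [402.3 292.1  22. ]
[164 165 173]
[117 118 125]
[91 91 97]
[70 69 70]
lid (318, 193, 40, 39) ((338.03448486328125, 212.03448486328125), 20.56711769104004)
((337.55755615234375, 212.53631591796875), (37.79899978637695, 40.87529373168945), 131.0192413330078) [ 553.94788619 -207.62422018   87.        ] [ 549.64722996 -269.60159808   87.        ]
[135 132 138]
lidcentre scene
lid l/r [ 555.5 -209.3   88.3] 5.0
```

```bash
cat >> h.py <<'E'
from scipy.spatial.transform import Rotation as Ro
def st():
    s=ctrl.read_state(); R=Ro.from_quat(s['eef_rot']); A=R.as_matrix()
    return s,np.array(s['position']),R,A
def grasp(): s,p,R,A=st(); return p+155*A[:,1]
def plan(gp,jaw_deg,down=True):
    """total shift(cm) and twist(deg rotvec) to bring grasp point to gp, tool down, jaw axis at yaw jaw_deg (mod 180, nearest)"""
    s,p,R,A=st(); best=None
    for j in(jaw_deg,jaw_deg+180):
        z=np.array([np.cos(np.radians(j)),np.sin(np.radians(j)),0]); y=np.array([0,0,-1.])
        R2=Ro.from_matrix(np.c_[np.cross(y,z),y,z]); tw=(R2*R.inv()).as_rotvec(degrees=True)
        q5=s['joint_pos'][5]
        d=(np.array(gp)-155*y-p)/10
        if best is None or np.linalg.norm(tw)<np.linalg.norm(best[1]): best=(d,tw)
        print('opt',j,'tw',tw.round(1))
    print('grasp now',(p+155*A[:,1]).round(1),'shift cm',best[0].round(2),'twist',best[1].round(2),'joints',s['joint_pos'].round(2),'gap',round(s['finger_gap'],3))
E
python3 - <<'E'
from h import *
S=np.load('scene0.npz');T=np.load('top0.npz')
a=cv2.resize(S['im'][195:255,305:365],(400,400),interpolation=cv2.INTER_CUBIC)
b=cv2.resize(T['im'][185:245,310:370],(400,400),interpolation=cv2.INTER_CUBIC)
save(np.hstack([a,b]),'tab.png')
plan([510,-184,106],-30)
E
```

```text
opt -30 tw [  0.   -0.1 -94.3]
opt 150 tw [ 0.1  0.  85.7]
grasp now [227.1 472.7 249. ] shift cm [ 28.28 -65.7  -14.3 ] twist [1.000e-01 3.000e-02 8.566e+01] joints [ 1.12  0.26 -0.14  1.17 -0.    1.57] gap 0.999
```

View pics/tab.png

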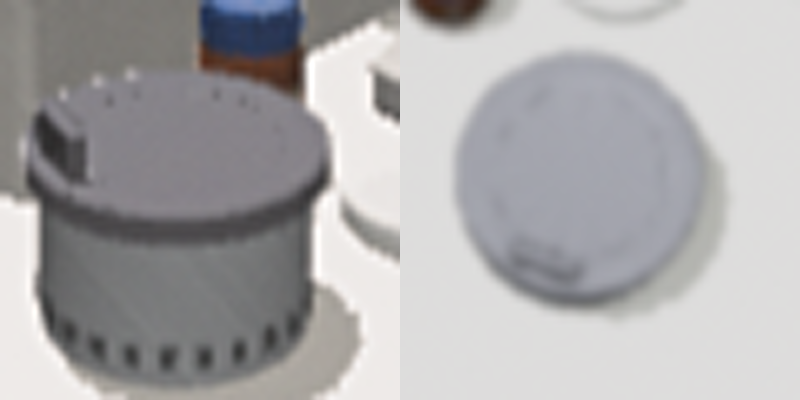

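```bash
python3 - <<'E'
from h import *
T=np.load('top0.npz');S=np.load('scene0.npz')
f=lambda x,y,z:onz(T['K'],T['E'],310+x/6.667-.5+.075,185+y/6.667-.5+.075,z)
g=lambda x,y,z:onz(S['K'],S['E'],305+x/6.667-.425,195+y/6.667-.425,z)
c=f(179,174,85);t=f(147,256,107);print(c,t,np.degrees(np.arctan2(-(t-c)[1],-(t-c)[0])))
print(f(115,252,107)-f(182,271,107))
print('scene tab top',g(42,102,107),g(80,138,107), 'lid c',g(178,155,85), 'base', g(88,183,85))
q=tri(ray(S['K'],S['E'],305+60/6.667-.425,195+118/6.667-.425),ray(T['K'],T['E'],310+147/6.667-.425,185+256/6.667-.425));print(q)
E
```

```text
[ 560.84541869 -204.46194336   85.        ] [ 517.05696141 -185.02226155  107.        ] -23.938605209876535
[11.53792989 31.65003599  0.        ]
scene tab top [ 520.27367942 -170.9089714   107.        ] [ 507.92537469 -202.03655593  107.        ] lid c [ 552.82945007 -213.55512854   85.        ] base [ 512.7500229 -201.5944282   85.       ]
(array([ 516.69215385, -184.59343275,  106.21862847]), np.float64(1.3366665230475352))
```

```bash
for i in 1 2 3; do python3 -m inch '[{"offset":[1.8,-4.1,0],"twist":[0,0,-5.3],"gripper":0.3},{"offset":[1.8,-4.1,0],"twist":[0,0,-5.3],"gripper":0.3},{"offset":[1.8,-4.1,0],"twist":[0,0,-5.3],"gripper":0.3},{"offset":[1.8,-4.1,0],"twist":[0,0,-5.3],"gripper":0.3},{"offset":[1.8,-4.1,0],"twist":[0,0,-5.3],"gripper":0.3}]' 40|tail -1; done
python3 -m inch '[{"offset":[1.7,-4.1,0],"twist":[0,0,-5.3],"gripper":0.3},{"offset":[0,0,0],"twist":[0,0,0],"gripper":0.3},{"offset":[0,0,0],"twist":[0,0,0],"gripper":0.3}]'
python3 -c "
from h import *
plan([514.5,-185.5,106],-21)"
```

```text
finger_gap: 0.697
finger_gap: 0.697
finger_gap: 0.702
clock: 1.9
position: [514.2, -183.6, 403.8]
eef_rot: [-0.403, 0.582, -0.58, 0.403]
wrist_force: [0.1, -0.2, -0.3]
finger_gap: 0.703
opt -21 tw [-0.1 -0.1 -0.5]
opt 159 tw [ 2.000e-01 -1.000e-01  1.795e+02]
grasp now [ 513.9 -183.4  248.8] shift cm [  0.03  -0.19 -14.28] twist [-0.06 -0.11 -0.47] joints [-0.34  0.3  -0.09  1.19  0.    1.59] gap 0.703
```

```bash
python3 -m inch '[{"offset":[0,-0.2,-4],"twist":[0,0,-0.5],"gripper":0.3},{"offset":[0,0,-4],"twist":[0,0,0],"gripper":0.3},{"offset":[0,0,-3],"twist":[0,0,0],"gripper":0.3},{"offset":[0,0,-2],"twist":[0,0,0],"gripper":0.3},{"offset":[0,0,-1.2],"twist":[0,0,0],"gripper":0.3}]'
for i in 1 2; do python3 -m inch '[{"offset":[0,0,0],"twist":[0,0,0],"gripper":1},{"offset":[0,0,0],"twist":[0,0,0],"gripper":1},{"offset":[0,0,0],"twist":[0,0,0],"gripper":1},{"offset":[0,0,0],"twist":[0,0,0],"gripper":1},{"offset":[0,0,0],"twist":[0,0,0],"gripper":1}]' 40; done
python3 - <<'E'
from h import *
# tip about far edge: rotate lid y axis
s,p,R,A=st(); g=p+155*A[:,1]; print('g',g,s['finger_gap'],A[:,2])
yaw=np.radians(-21); x=np.array([np.cos(yaw),np.sin(yaw),0]);y=np.array([-np.sin(yaw),np.cos(yaw),0])
P=np.array([g[0],g[1],80])+108*x
for th in(3,6,9,12,15):
    Q=Ro.from_rotvec(y*th,degrees=True); print(th,(y*th).round(2),((P+Q.apply(p-P)-p)/10).round(2))
E
```

```text
clock: 2.4
position: [512.8, -182.9, 260.9]
eef_rot: [-0.402, 0.583, -0.581, 0.401]
wrist_force: [0.5, -0.0, 0.0]
finger_gap: 0.699
clock: 2.9
position: [514.9, -185.0, 264.0]
eef_rot: [0.4, -0.582, 0.583, -0.401]
wrist_force: [-1.0, -0.3, 3.5]
finger_gap: 0.09
clock: 3.4
position: [514.9, -185.0, 263.9]
eef_rot: [0.4, -0.582, 0.583, -0.401]
wrist_force: [-0.6, 0.5, 6.7]
finger_gap: 0.095
g [ 515.29950629 -185.08450559  108.90517658] 0.09453171046615898 [ 0.93381245 -0.35775416  0.00250532]
3 [1.08 2.8  0.  ] [ 0.91 -0.35  0.54]
6 [2.15 5.6  0.  ] [ 1.85 -0.71  1.03]
9 [3.23 8.4  0.  ] [ 2.81 -1.08  1.47]
12 [ 4.3 11.2  0. ] [ 3.79 -1.46  1.85]
15 [ 5.38 14.    0.  ] [ 4.79 -1.84  2.18]
```

```bash
python3 -m inch '[{"offset":[0.91,-0.35,0.7],"twist":[1.08,2.8,0],"gripper":1},{"offset":[0.94,-0.36,0.55],"twist":[1.08,2.8,0],"gripper":1},{"offset":[0.96,-0.37,0.45],"twist":[1.08,2.8,0],"gripper":1},{"offset":[0.98,-0.38,0.38],"twist":[1.08,2.8,0],"gripper":1},{"offset":[0,0,0],"twist":[0,0,0],"gripper":1}]'
python3 -m inch '[{"offset":[0,0,0],"twist":[0,0,0],"gripper":1},{"offset":[0,0,0],"twist":[0,0,0],"gripper":1},{"offset":[0,0,0],"twist":[0,0,0],"gripper":1}]'
python3 -c "
from h import *
s,p,R,A=st();print(p,A[:,1],s['finger_gap'])
save(cap('scene')[0],'tip.png',(290,150,450,250),5)"
```

```text
clock: 3.9
position: [553.7, -200.1, 282.8]
eef_rot: [-0.44, 0.64, -0.518, 0.357]
wrist_force: [-0.2, 0.3, -2.8]
finger_gap: 0.094
clock: 4.2
position: [551.6, -199.3, 283.5]
eef_rot: [-0.44, 0.64, -0.519, 0.357]
wrist_force: [0.1, -1.0, -2.8]
finger_gap: 0.091
[ 551.56999023 -199.34328493  283.45916402] [-0.19386205  0.07411595 -0.97822509] 0.09103715995372402
```

View pics/tip.png

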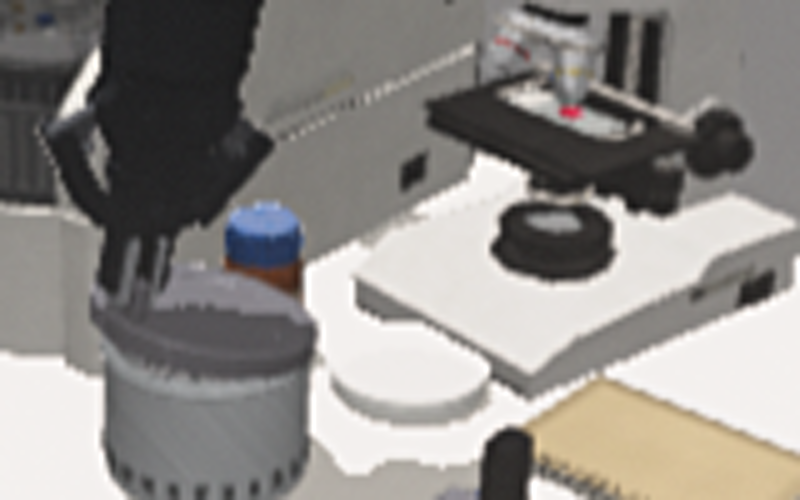

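The picture shows the lid held by its tab, its near side tipped up and its far edge still on the rim. Now I lift it off and carry it left.

```bash
python3 -m inch '[{"offset":[0,0,2],"twist":[0,0,0],"gripper":1},{"offset":[0,0,4],"twist":[0,0,0],"gripper":1},{"offset":[-0.9,0.3,3],"twist":[-1.08,-2.8,0],"gripper":1},{"offset":[-0.9,0.3,2],"twist":[-1.08,-2.8,0],"gripper":1},{"offset":[-0.9,0.3,0],"twist":[-1.08,-2.8,0],"gripper":1}]'|tail -1
python3 -m inch '[{"offset":[-0.9,0.3,0],"twist":[-1.08,-2.8,0],"gripper":1},{"offset":[-1.5,3,0],"twist":[0,0,0],"gripper":1},{"offset":[-1.5,3,0],"twist":[0,0,0],"gripper":1},{"offset":[-1.5,3,0],"twist":[0,0,0],"gripper":1},{"offset":[-1.5,3,0],"twist":[0,0,0],"gripper":1}]'|tail -1
python3 -m inch '[{"offset":[-1.5,3,0],"twist":[0,0,0],"gripper":1},{"offset":[-1,1.5,0],"twist":[0,0,0],"gripper":1},{"offset":[0,0,0],"twist":[0,0,0],"gripper":1},{"offset":[0,0,0],"twist":[0,0,0],"gripper":1}]'
python3 -c "
from h import *
plan([424,-17,40],-21)"
```

```text
finger_gap: 0.09
finger_gap: 0.087
clock: 5.65
position: [430.7, -22.2, 393.7]
eef_rot: [0.401, -0.582, 0.583, -0.401]
wrist_force: [-0.2, -0.2, -1.6]
finger_gap: 0.092
opt -21 tw [ 0.   0.  -0.1]
opt 159 tw [ -0.    0.  179.9]
grasp now [430.7 -22.2 238.7] shift cm [ -0.67   0.52 -19.87] twist [ 0.01  0.03 -0.1 ] joints [-0.05  0.11 -0.36  1.1  -0.    1.88] gap 0.092
```

```bash
python3 -m inch '[{"offset":[-0.6,0.5,-4],"twist":[0,0,0],"gripper":1},{"offset":[0,0,-4.5],"twist":[0,0,0],"gripper":1},{"offset":[0,0,-4.5],"twist":[0,0,0],"gripper":1},{"offset":[0,0,-4.5],"twist":[0,0,0],"gripper":1},{"offset":[0,0,-1.8],"twist":[0,0,0],"gripper":1}]'|grep -v eef
python3 -m inch '[{"offset":[0,0,-0.3],"twist":[0,0,0],"gripper":1},{"offset":[0,0,-0.3],"twist":[0,0,0],"gripper":1},{"offset":[0,0,0],"twist":[0,0,0],"gripper":1},{"offset":[0,0,0],"twist":[0,0,0],"gripper":1}]'|grep -v eef
```

```text
clock: 6.15
position: [423.6, -18.2, 197.0]
wrist_force: [-0.9, -0.0, -2.1]
finger_gap: 0.092
clock: 6.55
position: [426.3, -17.6, 195.7]
wrist_force: [-0.3, 0.7, -1.9]
finger_gap: 0.09
```

```bash
for i in 1 2; do python3 -m inch '[{"offset":[0,0,-0.2],"twist":[0,0,0],"gripper":1},{"offset":[0,0,0],"twist":[0,0,0],"gripper":1},{"offset":[0,0,0],"twist":[0,0,0],"gripper":1}]'|grep -E "pos|for";done
```

```text
position: [425.9, -17.4, 193.2]
wrist_force: [0.2, -0.3, 0.3]
position: [425.9, -17.4, 192.3]
wrist_force: [-3.2, 0.6, 16.2]
```

```bash
python3 -m inch '[{"offset":[0,0,0.2],"twist":[0,0,0],"gripper":0.5},{"offset":[0,0,0],"twist":[0,0,0],"gripper":0.4},{"offset":[0,0,0],"twist":[0,0,0],"gripper":0.4},{"offset":[0,0,0],"twist":[0,0,0],"gripper":0.4},{"offset":[0,0,1],"twist":[0,0,0],"gripper":0.4}]'|grep -E "pos|for|gap"
python3 -m inch '[{"offset":[0,0,4],"twist":[0,0,0],"gripper":0.4},{"offset":[0,0,5],"twist":[0,0,0],"gripper":0.4},{"offset":[0,0,5],"twist":[0,0,0],"gripper":0.4},{"offset":[0,0,5],"twist":[0,0,0],"gripper":0.4},{"offset":[0,0,0],"twist":[0,0,0],"gripper":0.4}]'|grep -E "pos|for|gap"
python3 - <<'E'
from h import *
for n in('scene','top'):
    im,K,E=cap(n); np.savez(n+'1.npz',im=im,K=K,E=E)
S=np.load('scene1.npz');T=np.load('top1.npz')
a=cv2.resize(S['im'][195:255,300:365],(400,370),interpolation=cv2.INTER_CUBIC)
b=cv2.resize(T['im'][185:240,310:370],(400,370),interpolation=cv2.INTER_CUBIC)
save(np.hstack([a,b]),'can1.png')
plan([505,-425,108],-2.5)
E
```

```text
position: [424.3, -17.3, 201.7]
wrist_force: [-0.2, 0.1, 1.0]
finger_gap: 0.6
position: [427.3, -17.5, 399.8]
wrist_force: [0.9, 0.1, -0.6]
finger_gap: 0.6
opt -2.5 tw [-0.   0.2 18.5]
opt 177.5 tw [   0.3    0.  -161.5]
grasp now [426.1 -17.4 239.3] shift cm [  7.95 -40.76 -13.13] twist [-0.03  0.23 18.46] joints [-0.04  0.09 -0.38  1.1  -0.    1.9 ] gap 0.599
```

View pics/can1.png

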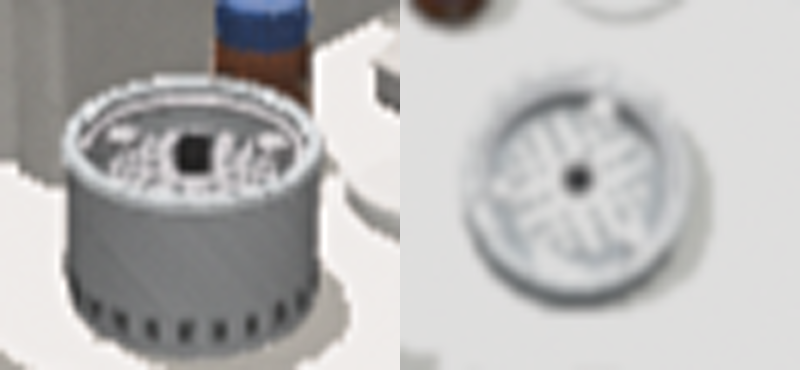

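```bash
python3 - <<'E'
from h import *
# average several captures for noise, contrast stretch
def st_(a,lo,hi): return np.clip((a.astype(float)-lo)*255/(hi-lo),0,255).astype(np.uint8)
S=np.load('scene1.npz');T=np.load('top1.npz')
a=cv2.resize(st_(S['im'][200:232,308:356],60,255),(800,533),interpolation=cv2.INTER_CUBIC)[:300]
b=cv2.resize(st_(T['im'][190:236,316:360],90,245),(400,418),interpolation=cv2.INTER_CUBIC)
a=cv2.resize(st_(S['im'][200:246,308:352],60,255),(400,418),interpolation=cv2.INTER_CUBIC)
save(np.hstack([a,b]),'can2.png')
g=cv2.cvtColor(T['im'],cv2.COLOR_RGB2GRAY)[195:225,320:355]
ys,xs=np.where(g<75); print(np.c_[xs,ys][:30].tolist())
E
```

```text
[[16, 16], [17, 16], [16, 17]]
```

View pics/can2.png

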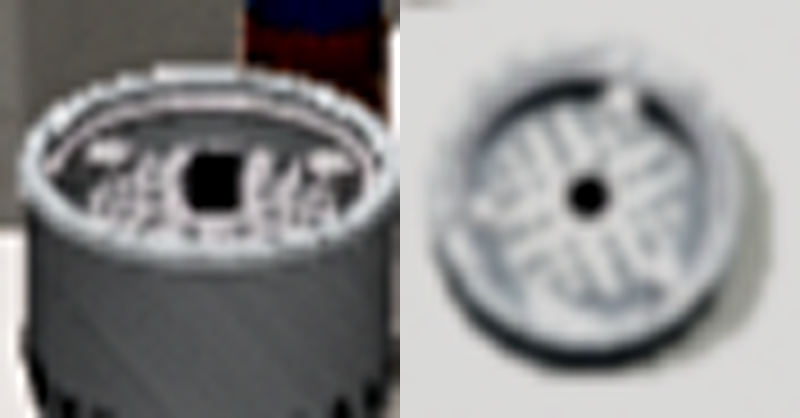

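```bash
python3 - <<'E'
from h import *
S=np.load('scene1.npz');T=np.load('top1.npz')
tp=lambda x,y:(316+x/9.09-.445,190+y/9.09-.445)
sp=lambda x,y:(308+x/9.09-.445,200+y/9.09-.445)
rt=lambda x,y:ray(T['K'],T['E'],*tp(x,y)); rs=lambda x,y:ray(S['K'],S['E'],*sp(x,y))
for n,s,t in(('knobtop',(213,158),(188,197)),('lug B',(107,152),(85,205)),('lugA',(330,162),(222,97))):
    print(n,tri(rs(*s),rt(*t)))
c=onz(T['K'],T['E'],*tp(188,197),78.5);print('c top',c)
for n,t in(('A',(222,97)),('B',(85,205)),('C',(263,270))):
    q=onz(T['K'],T['E'],*tp(*t),69);d=q-c;print(n,q.round(1),np.hypot(*d[:2]).round(1),np.degrees(np.arctan2(d[1],d[0])).round(1))
# outer rim ellipse in top: outer wall edge ; centre from circle at z=80
m=(cv2.cvtColor(T['im'],cv2.COLOR_RGB2GRAY))
for C in (c[:2],c[:2]+[3,0],):
  for r in(41,47):
    a=np.arange(0,360,10);P=[proj(T['K'],T['E'],[C[0]+r*np.cos(np.radians(k)),C[1]+r*np.sin(np.radians(k)),74]) for k in a]
    v=cv2.remap(m,np.float32([[p[0] for p in P]]),np.float32([[p[1] for p in P]]),1)[0]
    print(r,list(zip(a.tolist(),v.tolist())))
E
```

```text
knobtop (array([ 560.63681125, -204.63679182,   81.00777392]), np.float64(2.1728270227090936))
lug B (array([ 560.90940983, -165.72223925,   69.51788908]), np.float64(2.342633887503717))
lugA (array([ 598.7986199 , -219.70245236,   69.44015711]), np.float64(0.05366168356575261))
c top [ 560.34437176 -203.98199072   78.5       ]
A [ 598.9 -219.7   69. ] 41.6 -22.2
B [ 561.9 -166.5   69. ] 37.5 87.6
C [ 533.3 -229.6   69. ] 37.3 -136.6
41 [(0, 111), (10, 115), (20, 119), (30, 128), (40, 139), (50, 150), (60, 163), (70, 173), (80, 179), (90, 204), (100, 180), (110, 173), (120, 173), (130, 177), (140, 194), (150, 215), (160, 214), (170, 202), (180, 189), (190, 180), (200, 177), (210, 170), (220, 210), (230, 202), (240, 179), (250, 176), (260, 175), (270, 176), (280, 173), (290, 168), (300, 145), (310, 122), (320, 116), (330, 174), (340, 209), (350, 138)]
47 [(0, 162), (10, 160), (20, 160), (30, 162), (40, 159), (50, 163), (60, 168), (70, 178), (80, 188), (90, 191), (100, 195), (110, 202), (120, 191), (130, 187), (140, 193), (150, 210), (160, 217), (170, 218), (180, 210), (190, 204), (200
[... 337 characters left out ...]
(130, 181), (140, 193), (150, 212), (160, 204), (170, 191), (180, 175), (190, 182), (200, 174), (210, 182), (220, 216), (230, 196), (240, 179), (250, 174), (260, 176), (270, 175), (280, 170), (290, 157), (300, 138), (310, 126), (320, 126), (330, 183), (340, 193), (350, 141)]
47 [(0, 185), (10, 181), (20, 180), (30, 180), (40, 176), (50, 175), (60, 173), (70, 177), (80, 188), (90, 193), (100, 189), (110, 195), (120, 190), (130, 178), (140, 186), (150, 210), (160, 219), (170, 215), (180, 203), (190, 192), (200, 189), (210, 178), (220, 209), (230, 197), (240, 193), (250, 195), (260, 191), (270, 191), (280, 187), (290, 184), (300, 181), (310, 178), (320, 183), (330, 196), (340, 200), (350, 197)]
```

```bash
python3 - <<'E'
from h import *
S=np.load('scene1.npz');T=np.load('top1.npz')
# handle in scene: black mask
g=S['im'].max(2); sub=g[225:275,375:405]; print('scene'); print(sub[8:36:3].tolist())
g=T['im'].max(2); print('top'); print(g[213:236,384:416].tolist())
E
```

```text
scene
[[155, 156, 152, 152, 152, 157, 156, 162, 179, 221, 245, 242, 242, 241, 241, 243, 243, 244, 244, 243, 234, 211, 195, 174, 179, 190, 198, 202, 206, 207], [244, 243, 243, 243, 242, 242, 241, 241, 240, 240, 240, 244, 248, 221, 124, 67, 44, 45, 53, 74, 123, 172, 204, 205, 204, 204, 204, 203, 204, 204], [239, 239, 239, 239, 239, 239, 240, 239, 239, 242, 245, 197, 56, 38, 48, 51, 52, 51, 49, 45, 46, 107, 213, 208, 206, 205, 205, 205, 204, 204], [239, 239, 239, 240, 240, 239, 239, 239, 240, 244, 249, 125, 42, 44, 48, 49, 49, 47, 49, 46, 48, 82, 144, 135, 117, 158, 172, 174, 180, 205], [239, 239, 240, 240, 240, 241, 241, 240, 241, 246, 252, 96, 40, 45, 49, 51, 49, 48, 48, 42, 70, 165, 200, 138, 135, 105, 108, 124, 109, 119], [242, 243, 238, 220, 171, 146, 139, 149, 162, 188, 177, 55, 45, 49, 50, 50, 50, 47, 45, 42, 125, 255, 246, 241, 242, 243, 244, 246, 237, 196], [148, 138, 140, 140, 142, 131, 129, 144, 146, 144, 107, 50, 46, 50, 51, 50, 49, 50, 48, 44, 84, 177, 205, 223, 225, 239, 243, 241, 240, 240], [141, 132, 108, 80, 75, 73, 76, 78, 79, 80, 63, 48, 50, 49, 50, 48, 50, 49, 48, 54
[... 3106 characters left out ...]
, 65, 97, 141, 166, 171, 171, 170, 168, 168, 168, 166, 166, 166, 163, 163, 161, 159, 158, 157, 156, 155, 156, 154, 157, 178, 210], [223, 208, 149, 82, 53, 56, 63, 88, 124, 145, 150, 147, 144, 142, 141, 140, 138, 136, 135, 134, 131, 129, 128, 126, 124, 123, 123, 123, 125, 140, 174, 209], [222, 208, 152, 86, 53, 57, 62, 74, 95, 108, 110, 106, 102, 100, 99, 97, 95, 92, 91, 89, 89, 85, 84, 83, 82, 81, 80, 80, 95, 132, 175, 206], [222, 210, 156, 89, 56, 56, 61, 64, 69, 75, 74, 70, 69, 68, 67, 65, 65, 63, 63, 61, 60, 60, 59, 58, 58, 57, 56, 56, 88, 142, 185, 210], [223, 210, 158, 94, 56, 54, 56, 58, 58, 57, 58, 56, 55, 55, 54, 55, 54, 53, 53, 53, 53, 52, 53, 53, 51, 51, 49, 53, 95, 154, 199, 218]]
```

```bash
python3 - <<'E'
from h import *
S=np.load('scene1.npz');T=np.load('top1.npz')
f=lambda u,v,z:onz(T['K'],T['E'],u,v,z).round(1)
print('edges far',f(402,215.2,76),'near',f(402,232.7,76),'left',f(391,227,76),'right',f(414,227,76))
print('slot near',f(398,225.1,76),'left',f(395.2,223,76),'far',f(398,218.5,76))
for h in(100,108,115,120):
  p=onz(S['K'],S['E'],391.0,247,h)
  print(h,p.round(1))
for y in(-420,-425,-430):
  for x in (500,505,510): print(x,y,[proj(S['K'],S['E'],[x,y,h]).round(1).tolist() for h in(82,108,134)],proj(T['K'],T['E'],[x,y,134]).round(1))
E
```

```text
edges far [ 532.4 -420.    76. ] near [ 474.3 -413.8   76. ] left [ 495.6 -379.7   76. ] right [ 490.4 -455.1   76. ]
slot near [ 500.3 -403.3   76. ] left [ 507.9 -394.9   76. ] far [ 522.3 -405.7   76. ]
100 [ 515.4 -421.2  100. ]
108 [ 504.5 -427.6  108. ]
115 [ 494.9 -433.1  115. ]
120 [ 488.1 -437.1  120. ]
500 -420 [[386.3, 256.4], [387.0, 246.6], [387.8, 236.6]] [406.2 221.7]
505 -420 [[387.5, 255.4], [388.2, 245.7], [389.0, 235.7]] [406.  220.2]
510 -420 [[388.7, 254.5], [389.5, 244.8], [390.3, 234.8]] [405.8 218.6]
500 -425 [[388.1, 257.2], [388.9, 247.4], [389.7, 237.4]] [407.7 221.6]
505 -425 [[389.4, 256.2], [390.1, 246.5], [391.0, 236.5]] [407.6 220.1]
510 -425 [[390.6, 255.3], [391.4, 245.6], [392.2, 235.6]] [407.4 218.5]
500 -430 [[390.0, 258.0], [390.8, 248.2], [391.7, 238.2]] [409.3 221.5]
505 -430 [[391.2, 257.1], [392.1, 247.3], [392.9, 237.3]] [409.1 220. ]
510 -430 [[392.5, 256.1], [393.3, 246.4], [394.1, 236.4]] [409.  218.4]
```

```bash
for i in 1 2; do python3 -m inch '[{"offset":[0.6,-3.15,0],"twist":[0,0,8.3],"gripper":0.4},{"offset":[0.6,-3.15,0],"twist":[0,0,8.3],"gripper":0.4},{"offset":[0.6,-3.15,0],"twist":[0,0,8.3],"gripper":0.4},{"offset":[0.6,-3.15,0],"twist":[0,0,8.3],"gripper":0.4},{"offset":[0.6,-3.15,0],"twist":[0,0,8.3],"gripper":0.4}]'|grep pos; done
python3 -m inch '[{"offset":[0.6,-3.15,0],"twist":[0,0,8.3],"gripper":0.4},{"offset":[0.6,-3.15,0],"twist":[0,0,8.3],"gripper":0.4},{"offset":[0.6,-3.1,0],"twist":[0,0,8.3],"gripper":0.4},{"offset":[0,0,0],"twist":[0,0,0],"gripper":0.4},{"offset":[0,0,0],"twist":[0,0,0],"gripper":0.4}]'|grep pos
python3 -c "
from h import *
plan([504.5,-426,108],87)"
```

```text
position: [454.4, -175.8, 390.5]
position: [484.6, -333.3, 390.1]
position: [502.7, -426.5, 389.9]
opt 87 tw [-0.2 -0.2  0.2]
opt 267 tw [  -0.3    0.3 -179.8]
grasp now [ 502.1 -426.   234.9] shift cm [  0.18   0.05 -12.69] twist [-0.2  -0.2   0.19] joints [-0.7   0.5   0.2   1.27  0.   -0.65] gap 0.602
```

```bash
python3 -m inch '[{"offset":[0.2,0,-4],"twist":[0,0,0],"gripper":0.4},{"offset":[0,0,-4],"twist":[0,0,0],"gripper":0.4},{"offset":[0,0,-3],"twist":[0,0,0],"gripper":0.4},{"offset":[0,0,-1.7],"twist":[0,0,0],"gripper":0.4},{"offset":[0,0,0],"twist":[0,0,0],"gripper":0.4}]'|grep -E "pos|for"
python3 -m inch '[{"offset":[0,0,0],"twist":[0,0,0],"gripper":1},{"offset":[0,0,0],"twist":[0,0,0],"gripper":1},{"offset":[0,0,0],"twist":[0,0,0],"gripper":1},{"offset":[0,0,0],"twist":[0,0,0],"gripper":1},{"offset":[0,0,0],"twist":[0,0,0],"gripper":1}]' 90
python3 - <<'E'
from h import *
print(grasp())
S=cap('scene')[0];T=cap('top')[0]
a=cv2.resize(S[205:285,350:430],(400,400),interpolation=cv2.INTER_CUBIC)
b=cv2.resize(T[180:260,360:440],(400,400),interpolation=cv2.INTER_CUBIC)
save(np.hstack([a,b]),'pk.png')
E
```

```text
position: [503.5, -423.7, 261.6]
wrist_force: [-0.2, 0.0, 0.2]
clock: 10.75
position: [505.7, -426.6, 267.1]
eef_rot: [0.707, -0.018, 0.02, -0.706]
wrist_force: [-0.1, 2.0, 5.9]
finger_gap: 0.176
[ 506.09528247 -426.76822007  112.12687626]
```

View pics/pk.png

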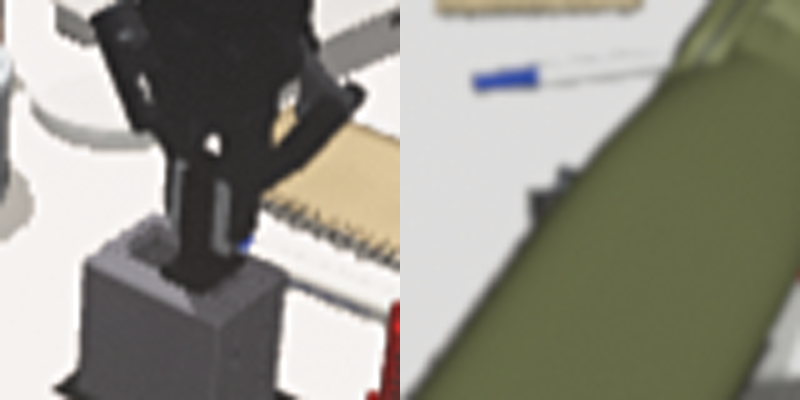

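```bash
python3 -m inch '[{"offset":[0,0,1],"twist":[0,0,0],"gripper":1},{"offset":[0,0,2],"twist":[0,0,0],"gripper":1},{"offset":[0,0,3],"twist":[0,0,0],"gripper":1},{"offset":[0,0,3],"twist":[0,0,0],"gripper":1},{"offset":[0,0,2],"twist":[0,0,0],"gripper":1}]'|grep -E "pos|for|gap"
python3 -m inch '[{"offset":[-1.5,3,0],"twist":[0,0,-8],"gripper":1},{"offset":[-1.5,3,0],"twist":[0,0,-8],"gripper":1},{"offset":[-1.5,3,0],"twist":[0,0,-8],"gripper":1},{"offset":[0,3,0],"twist":[0,0,-8],"gripper":1},{"offset":[0,3,0],"twist":[0,0,-8],"gripper":1}]'|grep -E "pos|for|gap"
python3 -m inch '[{"offset":[0,0,0],"twist":[0,0,0],"gripper":1},{"offset":[0,0,0],"twist":[0,0,0],"gripper":1},{"offset":[0,0,0],"twist":[0,0,0],"gripper":1}]'|grep -E "pos|for|gap"
python3 - <<'E'
from h import *
s,p,R,A=st(); print(p,grasp(),np.degrees(np.arctan2(A[1,2],A[0,2])),A[:,1])
im,K,E=cap('scene'); g=grasp()
ph=np.arctan2(A[1,2],A[0,2])
a=g+[0,0,-104]; t=a+20*np.array([np.cos(ph),np.sin(ph),0])
print('pred shaft foot',proj(K,E,a),'toe tip',proj(K,E,t),'collar',proj(K,E,g+[0,0,-36]))
c=proj(K,E,a).astype(int); b=(c[0]-30,c[1]-45,c[0]+30,c[1]+15); print(b); save(im,'toe.png',b,10)
np.savez('toe.npz',im=im,K=K,E=E,g=g,ph=ph)
E
```

```text
position: [505.2, -426.7, 378.1]
wrist_force: [0.3, 0.4, 0.1]
finger_gap: 0.176
position: [459.3, -275.4, 375.9]
wrist_force: [1.2, -0.7, -1.7]
finger_gap: 0.177
position: [460.4, -277.0, 375.8]
wrist_force: [0.2, -0.5, 0.1]
finger_gap: 0.172
[ 460.39950392 -277.03218975  375.75683206] [ 460.46048854 -277.16931067  220.75690471] 46.96439313856932 [ 3.93449155e-04 -8.84651143e-04 -9.99999531e-01]
pred shaft foot [326.86166794 228.88878698] toe tip [325.9366488  224.69992098] collar [326.89590491 203.18121041]
(np.int64(296), np.int64(183), np.int64(356), np.int64(243))
```

View pics/toe.png

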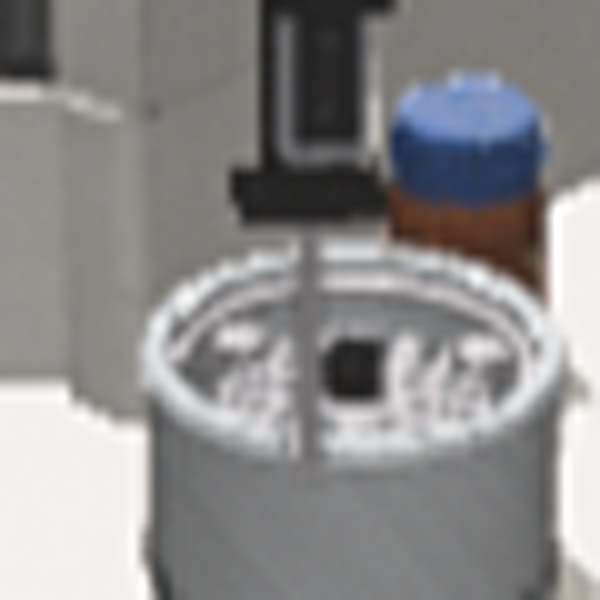

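```bash
python3 - <<'E'
from h import *
d=np.load('toe.npz');K,E=d['K'],d['E']
f=lambda p:((proj(K,E,p)-[296,183]+.45)*10).round().tolist()
C=np.array([560.5,-204.3,0])
a=np.radians(np.arange(0,360,2))
P=np.array([f(C+[56*np.cos(t),56*np.sin(t),80]) for t in a]);print('rim pred x',P[:,0].min(),P[:,0].max(),'y',P[:,1].min(),P[:,1].max())
for k in(90,100,110,118,128.5,140,188.5): 
    t=np.radians(k); print(k,f(C+[46.8*np.cos(t),46.8*np.sin(t),73]),f(C+[50*np.cos(t),50*np.sin(t),80]))
T=np.load('top1.npz')
P=np.array([proj(T['K'],T['E'],C+[56*np.cos(t),56*np.sin(t),80]) for t in a]);print('top rim',P.min(0),P.max(0))
E
```

```text
rim pred x 139.0 559.0 y 251.0 454.0
90 [218.0, 316.0] [209.0, 290.0]
100 [201.0, 328.0] [190.0, 303.0]
110 [187.0, 341.0] [176.0, 316.0]
118 [179.0, 352.0] [168.0, 328.0]
128.5 [174.0, 367.0] [162.0, 344.0]
140 [176.0, 384.0] [163.0, 362.0]
188.5 [254.0, 445.0] [247.0, 427.0]
top rim [319.40249969 194.61982712] [353.28406253 227.81986776]
```

```bash
python3 -m inch '[{"offset":[2,3,0],"twist":[0,0,0],"gripper":1},{"offset":[2,3,0],"twist":[0,0,0],"gripper":1},{"offset":[1.92,2.9,0],"twist":[0,0,0],"gripper":1},{"offset":[0,0,-2],"twist":[0,0,0],"gripper":1},{"offset":[0,0,0],"twist":[0,0,0],"gripper":1}]'|grep -E "pos|for"
python3 -m inch '[{"offset":[0,0,-0.5],"twist":[0,0,0],"gripper":1},{"offset":[0,0,0],"twist":[0,0,0],"gripper":1},{"offset":[0,0,0],"twist":[0,0,0],"gripper":1}]'|grep -E "pos|for"
cat > loc.py <<'E'
from h import *
C=np.array([560.9,-204.8])
s,p,R,A=st(); g=p+155*A[:,1]; ph=np.arctan2(A[1,2],A[0,2]); u=np.array([np.cos(ph),np.sin(ph)]); n=np.array([-u[1],u[0]])
r=g[:2]-C
print('g',g.round(1),'yaw',np.degrees(ph).round(1),'shaft s',(r@u).round(1),'d',(r@n).round(1),'toe top z',(g[2]-104).round(1),'F',s['wrist_force'].round(1),'Fu,Fn',(s['wrist_force'][:2]@u).round(1),(s['wrist_force'][:2]@n).round(1),'u',u.round(3),'n',n.round(3))
E
python3 loc.py
```

```text
position: [519.3, -187.1, 353.2]
wrist_force: [-0.3, 0.6, -0.6]
position: [519.2, -188.2, 350.9]
wrist_force: [1.1, 0.4, -0.9]
g [ 519.3 -188.3  195.9] yaw 46.9 shaft s -16.4 d 41.7 toe top z 91.9 F [ 1.1  0.4 -0.9] Fu,Fn 1.0 -0.5 u [0.684 0.73 ] n [-0.73   0.684]
```

```bash
python3 -m inch '[{"offset":[0,0,-0.5],"twist":[0,0,0],"gripper":1},{"offset":[0,0,-0.5],"twist":[0,0,0],"gripper":1},{"offset":[0,0,0],"twist":[0,0,0],"gripper":1},{"offset":[0,0,0],"twist":[0,0,0],"gripper":1}]'|grep -E "pos|for"
python3 -m inch '[{"offset":[0,0,-0.3],"twist":[0,0,0],"gripper":1},{"offset":[0,0,-0.3],"twist":[0,0,0],"gripper":1},{"offset":[0,0,0],"twist":[0,0,0],"gripper":1},{"offset":[0,0,0],"twist":[0,0,0],"gripper":1}]'|grep -E "pos|for"
python3 -m inch '[{"offset":[0,0,-0.3],"twist":[0,0,0],"gripper":1},{"offset":[0,0,-0.3],"twist":[0,0,0],"gripper":1},{"offset":[0,0,-0.2],"twist":[0,0,0],"gripper":1},{"offset":[0,0,0],"twist":[0,0,0],"gripper":1},{"offset":[0,0,0],"twist":[0,0,0],"gripper":1}]'|grep -E "pos|for"
python3 loc.py
```

```text
position: [520.0, -187.8, 340.8]
wrist_force: [2.0, -1.6, 0.0]
position: [520.0, -187.6, 334.5]
wrist_force: [4.4, -1.7, -1.3]
position: [519.9, -187.5, 326.3]
wrist_force: [5.1, -1.5, -1.6]
g [ 520.1 -187.6  171.3] yaw 46.9 shaft s -15.3 d 41.5 toe top z 67.3 F [ 5.1 -1.5 -1.6] Fu,Fn 2.3 -4.8 u [0.683 0.731] n [-0.731  0.683]
```

```bash
python3 -c "
from h import *
r=np.array([-40.4,18.2,0]);p=r
for k in range(1,7):
    q=Ro.from_euler('z',-3*k,degrees=True).apply(r);print(k,((q-p)/10).round(3));p=q
"
python3 -m inch '[{"offset":[0.1,0.04,0],"twist":[0,0,0],"gripper":1},{"offset":[0,0,0],"twist":[0,0,0],"gripper":1},{"offset":[0,0,0],"twist":[0,0,0],"gripper":1}]'|grep -E "pos|for"
python3 loc.py
```

```text
1 [0.101 0.209 0.   ]
2 [0.112 0.203 0.   ]
3 [0.122 0.197 0.   ]
4 [0.132 0.191 0.   ]
5 [0.142 0.183 0.   ]
6 [0.151 0.176 0.   ]
position: [520.5, -187.1, 326.4]
wrist_force: [4.8, -1.5, -1.4]
g [ 520.5 -187.1  171.4] yaw 46.9 shaft s -14.6 d 41.6 toe top z 67.4 F [ 4.8 -1.5 -1.4] Fu,Fn 2.1 -4.5 u [0.683 0.731] n [-0.731  0.683]
```

```bash
python3 -m inch '[{"offset":[0.07,-0.07,0],"twist":[0,0,0],"gripper":1},{"offset":[0,0,0],"twist":[0,0,0],"gripper":1},{"offset":[0,0,0],"twist":[0,0,0],"gripper":1}]'|grep -E "pos|for"
python3 loc.py
python3 -m inch '[{"offset":[0.10,0.21,0],"twist":[0,0,-3],"gripper":1},{"offset":[0.11,0.2,0],"twist":[0,0,-3],"gripper":1},{"offset":[0,0,0],"twist":[0,0,0],"gripper":1},{"offset":[0,0,0],"twist":[0,0,0],"gripper":1}]'|grep -E "pos|for"
python3 loc.py
```

```text
position: [520.9, -187.5, 326.3]
wrist_force: [3.8, -1.8, -0.9]
g [ 520.8 -187.4  171.3] yaw 46.9 shaft s -14.6 d 41.2 toe top z 67.3 F [ 3.8 -1.8 -0.9] Fu,Fn 1.3 -4.0 u [0.683 0.731] n [-0.731  0.683]
position: [522.9, -183.3, 326.4]
wrist_force: [2.2, -0.1, -1.0]
g [ 522.8 -183.2  171.4] yaw 41.0 shaft s -14.6 d 41.3 toe top z 67.4 F [ 2.2 -0.1 -1. ] Fu,Fn 1.6 -1.5 u [0.755 0.656] n [-0.656  0.755]
```

```bash
python3 -m inch '[{"offset":[0.12,0.2,0],"twist":[0,0,-3],"gripper":1},{"offset":[0.13,0.19,0],"twist":[0,0,-3],"gripper":1},{"offset":[0,0,0],"twist":[0,0,0],"gripper":1},{"offset":[0,0,0],"twist":[0,0,0],"gripper":1}]'|grep -E "for"
python3 loc.py
python3 -m inch '[{"offset":[0.14,0.18,0],"twist":[0,0,-3],"gripper":1},{"offset":[0,0,0],"twist":[0,0,0],"gripper":1},{"offset":[0,0,0],"twist":[0,0,0],"gripper":1}]'|grep -E "for"
python3 loc.py
```

```text
wrist_force: [0.5, -0.2, 0.0]
g [ 524.8 -179.3  171.1] yaw 35.0 shaft s -14.9 d 41.6 toe top z 67.1 F [ 0.5 -0.2  0. ] Fu,Fn 0.3 -0.4 u [0.819 0.574] n [-0.574  0.819]
wrist_force: [0.0, 0.3, -0.1]
g [ 526.  -177.6  171.1] yaw 32.0 shaft s -15.1 d 41.6 toe top z 67.1 F [ 0.   0.3 -0.1] Fu,Fn 0.2 0.3 u [0.848 0.53 ] n [-0.53   0.848]
```

```bash
python3 -m inch '[{"offset":[-0.08,0.13,0],"twist":[0,0,0],"gripper":1},{"offset":[0,0,0],"twist":[0,0,0],"gripper":1},{"offset":[0,0,0],"twist":[0,0,0],"gripper":1}]'|grep -E "for"
python3 loc.py
python3 -m inch '[{"offset":[0,0,0.2],"twist":[0,0,0],"gripper":1},{"offset":[0,0,0.2],"twist":[0,0,0],"gripper":1},{"offset":[0,0,0],"twist":[0,0,0],"gripper":1},{"offset":[0,0,0],"twist":[0,0,0],"gripper":1}]'|grep -E "for"
python3 loc.py
```

```text
wrist_force: [0.2, -0.5, -0.9]
g [ 526.1 -176.5  171.5] yaw 32.0 shaft s -14.6 d 42.4 toe top z 67.5 F [ 0.2 -0.5 -0.9] Fu,Fn -0.1 -0.6 u [0.848 0.529] n [-0.529  0.848]
wrist_force: [-0.5, -0.9, -1.2]
g [ 526.2 -176.5  175.5] yaw 31.9 shaft s -14.5 d 42.4 toe top z 71.5 F [-0.5 -0.9 -1.2] Fu,Fn -0.9 -0.5 u [0.849 0.529] n [-0.529  0.849]
```

```bash
for i in 1 2; do python3 -m inch '[{"offset":[0,0,0.2],"twist":[0,0,0],"gripper":1},{"offset":[0,0,0],"twist":[0,0,0],"gripper":1},{"offset":[0,0,0],"twist":[0,0,0],"gripper":1}]'|grep -E "for"; python3 loc.py; done
```

```text
wrist_force: [-0.3, -0.8, -3.0]
g [ 526.2 -176.5  177.5] yaw 31.9 shaft s -14.5 d 42.4 toe top z 73.5 F [-0.3 -0.8 -3. ] Fu,Fn -0.7 -0.5 u [0.849 0.529] n [-0.529  0.849]
wrist_force: [-0.2, -0.3, -0.9]
g [ 526.5 -176.4  180. ] yaw 32.0 shaft s -14.2 d 42.2 toe top z 76.0 F [-0.2 -0.3 -0.9] Fu,Fn -0.3 -0.1 u [0.848 0.529] n [-0.529  0.848]
```

```bash
python3 - <<'E'
from h import *
im,K,E=cap('scene'); save(im,'lift1.png',(300,193,360,238),13)
E
```

```text
(no output)
```

View pics/lift1.png

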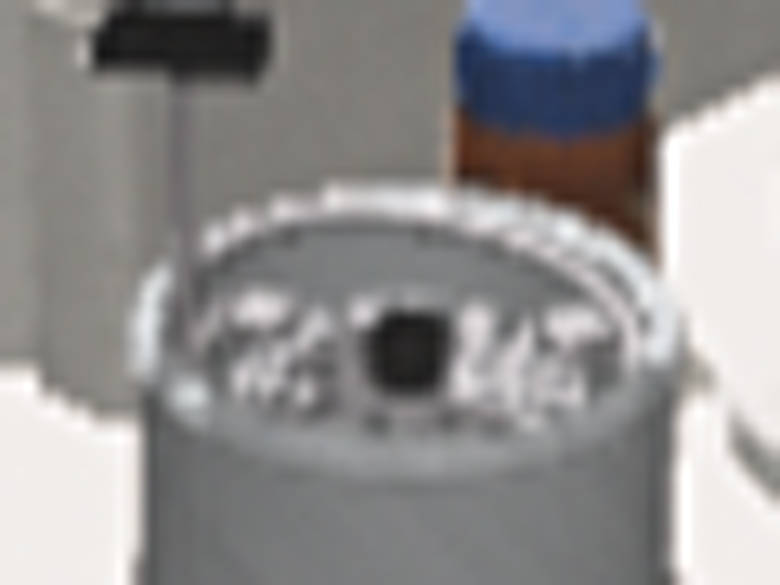

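Picture: the left arm of the ring has left its groove and lies at rim height, with the toe under it at (190,350). I lift further.

```bash
for i in 1 2 3 4; do python3 -m inch '[{"offset":[0,0,0.2],"twist":[0,0,0],"gripper":1},{"offset":[0,0,0.2],"twist":[0,0,0],"gripper":1},{"offset":[0,0,0],"twist":[0,0,0],"gripper":1},{"offset":[0,0,0],"twist":[0,0,0],"gripper":1}]'|grep -E "for"; python3 loc.py|cut -c1-90; done
```

```text
wrist_force: [0.4, -0.4, -1.6]
g [ 526.4 -176.6  183.6] yaw 31.9 shaft s -14.4 d 42.2 toe top z 79.6 F [ 0.4 -0.4 -1.6] F
wrist_force: [-0.3, -0.7, -1.5]
g [ 526.3 -176.6  187.6] yaw 31.9 shaft s -14.4 d 42.3 toe top z 83.6 F [-0.3 -0.7 -1.5] F
wrist_force: [0.4, 0.1, -1.1]
g [ 526.3 -176.5  191.6] yaw 31.9 shaft s -14.4 d 42.3 toe top z 87.6 F [ 0.4  0.1 -1.1] F
wrist_force: [0.2, 0.3, -2.0]
g [ 526.4 -176.5  195.6] yaw 31.9 shaft s -14.3 d 42.3 toe top z 91.6 F [ 0.2  0.3 -2. ] F
```

```bash
for i in 1 2; do python3 -m inch '[{"offset":[0,0,0.3],"twist":[0,0,0],"gripper":1},{"offset":[0,0,0.2],"twist":[0,0,0],"gripper":1},{"offset":[0,0,0],"twist":[0,0,0],"gripper":1},{"offset":[0,0,0],"twist":[0,0,0],"gripper":1}]'|grep -E "for"; python3 loc.py|cut -c1-90; done
python3 - <<'E'
from h import *
im,K,E=cap('scene'); save(im,'lift2.png',(300,188,360,233),13)
E
```

```text
wrist_force: [-0.6, -0.7, -1.4]
g [ 526.4 -176.5  200.6] yaw 31.9 shaft s -14.3 d 42.3 toe top z 96.6 F [-0.6 -0.7 -1.4] F
wrist_force: [-0.1, 0.5, 0.1]
g [ 526.6 -176.6  205.9] yaw 31.9 shaft s -14.2 d 42.1 toe top z 101.9 F [-0.1  0.5  0.1]
```

View pics/lift2.png

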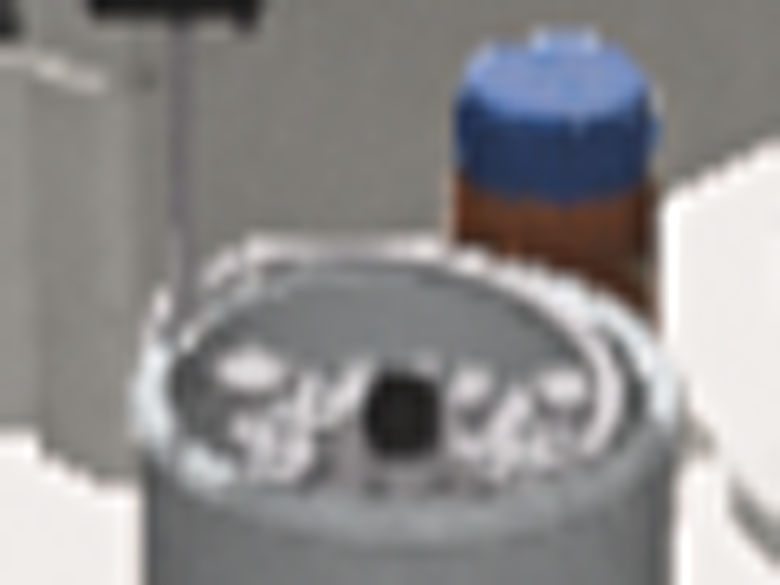

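```bash
for i in 1 2 3; do python3 -m inch '[{"offset":[0,0,0.25],"twist":[0,0,0],"gripper":1},{"offset":[0,0,0.25],"twist":[0,0,0],"gripper":1},{"offset":[0,0,0],"twist":[0,0,0],"gripper":1},{"offset":[0,0,0],"twist":[0,0,0],"gripper":1}]'|grep -E "for"; done; python3 loc.py|cut -c1-90
python3 - <<'E'
from h import *
for i in range(3): print(ctrl.read_state()['wrist_force'].round(1))
S=cap('scene')[0];T=cap('top')[0]
a=cv2.resize(S[188:238,300:350],(400,400),interpolation=cv2.INTER_CUBIC)
a=cv2.resize(S[185:238,300:360],(450,400),interpolation=cv2.INTER_CUBIC)
b=cv2.resize(T[188:238,316:360],(350,400),interpolation=cv2.INTER_CUBIC)
save(np.hstack([a,b]),'lift3.png')
E
```

```text
wrist_force: [0.6, -0.0, -0.7]
wrist_force: [0.2, -0.6, -1.0]
wrist_force: [-0.4, -0.1, -1.9]
g [ 526.4 -176.6  220.6] yaw 31.9 shaft s -14.3 d 42.2 toe top z 116.6 F [-0.4 -0.1 -1.9] 
[-0.4 -0.1 -1.9]
[-0.4 -0.1 -1.9]
[-0.4 -0.1 -1.9]
```

View pics/lift3.png

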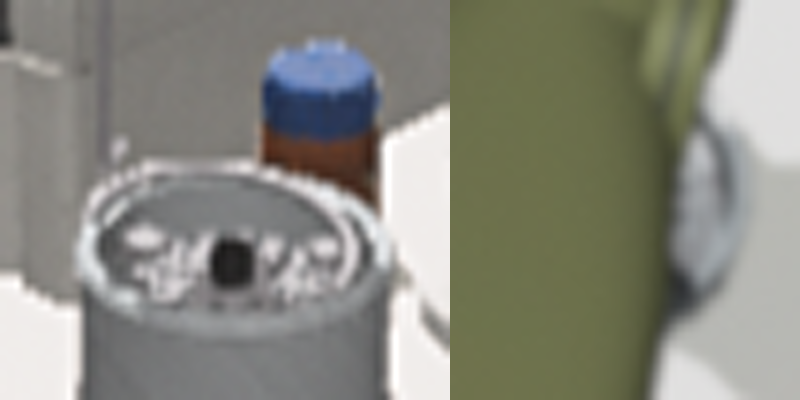

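```bash
python3 - <<'E'
from h import *
S=np.load('scene1.npz');K,E=S['K'],S['E']; u=np.array([.849,.529,0])
for z,o,k in((101.9,(300,188),13),(116.6,(300,185),7.5)):
    a=np.array([526.5,-176.6,z]);print(z,'foot',((proj(K,E,a)-o+.5)*k).round(),'tip',((proj(K,E,a+20*u)-o+.5)*k).round(),'rimL128',((proj(K,E,[560.9-56*.62,-204.8+56*.78,80])-o+.5)*k).round())
    for ang in (188,200,215,230,245,100,112,128): 
        t=np.radians(ang);print(ang,[((proj(K,E,[561+r*np.cos(t),-205+r*np.sin(t),83])-o+.5)*k).round().tolist() for r in(47,53)])
E
```

```text
101.9 foot [190. 311.] tip [207. 266.] rimL128 [134. 383.]
188 [[281.0, 471.0], [264.0, 483.0]]
200 [[325.0, 482.0], [314.0, 496.0]]
215 [[386.0, 489.0], [383.0, 504.0]]
230 [[448.0, 488.0], [453.0, 503.0]]
245 [[507.0, 479.0], [520.0, 493.0]]
100 [[212.0, 320.0], [188.0, 313.0]]
112 [[191.0, 340.0], [164.0, 336.0]]
128 [[178.0, 370.0], [149.0, 369.0]]
116.6 foot [109. 165.] tip [119. 139.] rimL128 [ 78. 243.]
188 [[162.0, 294.0], [152.0, 301.0]]
200 [[187.0, 300.0], [181.0, 309.0]]
215 [[222.0, 304.0], [221.0, 313.0]]
230 [[258.0, 304.0], [261.0, 313.0]]
245 [[292.0, 299.0], [300.0, 307.0]]
100 [[122.0, 207.0], [108.0, 203.0]]
112 [[110.0, 219.0], [95.0, 216.0]]
128 [[103.0, 236.0], [86.0, 235.0]]
```

```bash
python3 -m inch '[{"offset":[0,0,2],"twist":[0,0,0],"gripper":1},{"offset":[-1,-4,1],"twist":[0,0,0],"gripper":1},{"offset":[-1,-4.5,0],"twist":[0,0,0],"gripper":1},{"offset":[-1,-4.5,0],"twist":[0,0,0],"gripper":1},{"offset":[-1,-4.5,0],"twist":[0,0,0],"gripper":1}]'|grep -E "pos"
python3 -m inch '[{"offset":[0,-4,0],"twist":[0,0,0],"gripper":1},{"offset":[0,0,0],"twist":[0,0,0],"gripper":1},{"offset":[0,0,0],"twist":[0,0,0],"gripper":1}]'|grep -E "pos|for"
python3 - <<'E'
from h import *
def st_(a,lo,hi): return np.clip((a.astype(float)-lo)*255/(hi-lo),0,255).astype(np.uint8)
S=[cap('scene') for _ in range(4)];T=[cap('top') for _ in range(4)]
s=np.mean([x[0] for x in S],0);t=np.mean([x[0] for x in T],0)
np.savez('open2.npz',s=s,t=t)
a=cv2.resize(st_(s[195:240,305:352],50,255),(400,383),interpolation=cv2.INTER_CUBIC)
b=cv2.resize(st_(t[190:235,314:361],100,245),(400,383),interpolation=cv2.INTER_CUBIC)
save(np.hstack([a,b]),'open2.png')
E
```

```text
position: [485.8, -353.0, 405.7]
position: [486.0, -392.4, 404.8]
wrist_force: [0.1, 0.9, -1.6]
```

View pics/open2.png

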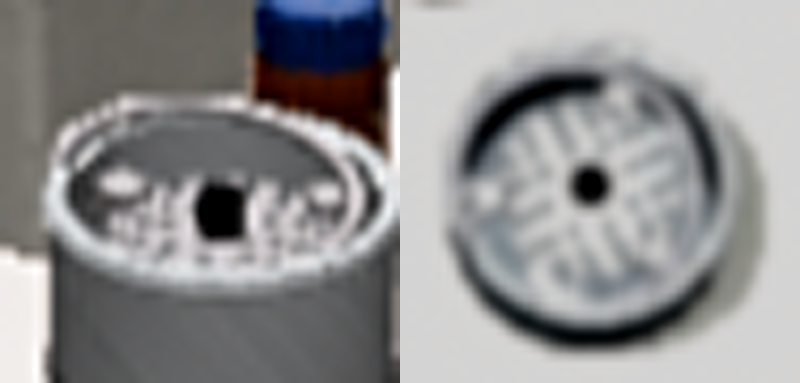

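```bash
python3 - <<'E'
from h import *
d=np.load('open2.npz');S=np.load('scene1.npz');T=np.load('top1.npz')
C=[560.9,-204.8]
def pol(im,K,E,z,angs,rs):
    out=[]
    for k in angs:
        t=np.radians(k);P=np.float32([proj(K,E,[C[0]+r*np.cos(t),C[1]+r*np.sin(t),z]) for r in rs])
        out.append(cv2.remap(im.astype(np.float32),P[None,:,0],P[None,:,1],1)[0])
    return np.array(out)
rs=np.arange(36,62,2)
for nm,im0,im1,M in(('top',T['im'],d['t'],T),('scene',S['im'],d['s'],S)):
    print(nm,'r',rs.tolist())
    for k in list(range(0,360,15)):
        a=pol(im0.astype(float).mean(2),M['K'],M['E'],80,[k],rs)[0];b=pol(im1.mean(2),M['K'],M['E'],80,[k],rs)[0]
        print(k,b.round().astype(int).tolist(),'d',(b-a).round().astype(int).tolist())
E
```

```text
top r [36, 38, 40, 42, 44, 46, 48, 50, 52, 54, 56, 58, 60]
0 [132, 116, 112, 127, 152, 171, 186, 191, 197, 203, 209, 215, 218] d [5, 4, 1, -1, -2, -2, -1, 0, 0, 0, -1, -1, -1]
15 [145, 120, 105, 108, 123, 148, 169, 189, 197, 204, 209, 214, 217] d [-3, -5, -10, -18, -21, -18, -9, 1, 1, -1, -3, -3, -2]
30 [153, 133, 111, 102, 105, 123, 149, 172, 189, 199, 203, 208, 213] d [-4, -5, -11, -25, -40, -41, -29, -15, -4, -1, -3, -3, -2]
45 [182, 163, 140, 117, 103, 98, 119, 144, 167, 181, 189, 196, 205] d [6, 2, -4, -19, -40, -59, -52, -37, -23, -16, -15, -14, -9]
60 [194, 185, 165, 142, 120, 101, 108, 124, 153, 177, 193, 205, 213] d [3, 3, -2, -13, -35, -60, -64, -57, -39, -25, -16, -9, -5]
75 [182, 176, 171, 164, 151, 136, 124, 129, 148, 172, 193, 202, 209] d [-8, -7, -7, -6, -21, -40, -60, -62, -48, -29, -13, -10, -6]
90 [191, 202, 209, 212, 208, 201, 191, 189, 190, 195, 200, 206, 213] d [-11, -6, 3, 10, 14, 8, -3, -10, -14, -13, -9, -3, -1]
105 [181, 179, 177, 177, 178, 179, 181, 183, 185, 186, 182, 180, 188] d [-8, -4, 1, 4, 2, -8, -17, -25, -24, -18, -9, -2, -2]
120 [198, 193, 187, 180,
[... 4318 characters left out ...]
8, 194, 205, 205, 185, 154, 127] d [19, 5, 13, 25, 18, 16, 24, 15, 7, 8, 9, 9, 7]
285 [147, 135, 155, 186, 190, 147, 142, 182, 208, 195, 158, 132, 137] d [-8, -3, 36, 85, 92, 21, -29, -37, -3, 9, 8, 7, 7]
300 [153, 141, 184, 209, 180, 107, 116, 170, 235, 217, 185, 182, 218] d [-12, -6, 54, 89, 54, -81, -89, -43, 11, 11, 10, 9, 9]
315 [195, 155, 191, 210, 182, 119, 139, 184, 224, 230, 226, 228, 242] d [-7, -39, 19, 47, 7, -67, -32, 6, 13, 10, 9, 7, 5]
330 [122, 115, 159, 194, 201, 141, 144, 190, 224, 224, 218, 238, 243] d [5, -2, 14, 24, 23, -10, -9, 7, 10, 11, 10, 6, 5]
345 [115, 114, 127, 159, 200, 201, 200, 198, 213, 228, 191, 144, 104] d [-16, -37, -37, -7, 44, 43, 29, 15, 9, 10, 9, 7, 5]
```

```bash
python3 - <<'E'
from h import *
d=np.load('open2.npz');S=np.load('scene1.npz')
a=d['s'].mean(2);b=S['im'].astype(float).mean(2)
print('cols 308..338');
for r in range(202,224): print(r,' '.join('%4d'%v for v in a[r,308:338]))
print('diff')
for r in range(202,224): print(r,' '.join('%4d'%v for v in (a-b)[r,308:338]))
K,E=S['K'],S['E']
for k in(60,75,90,105,120,128,140): 
    t=np.radians(k);print(k,[(r,z,proj(K,E,[560.9+r*np.cos(t),-204.8+r*np.sin(t),z]).round(1).tolist()) for r,z in((47,73),(50,80),(52,83),(56,80))])
E
```

```text
cols 308..338
202  149  145  136  128  130  130  129  127  127  127  127  129  129  128  128  128  129  129  129  129  131  130  129  129  128  133  140   71   57   63
203  148  145  135  128  129  129  128  127  127  127  127  129  128  128  128  129  129  128  129  130  131  130  129  129  127  129  134   68   58   65
204  148  146  136  129  128  129  129  127  126  127  127  127  126  126  127  128  128  128  129  130  129  128  126  125  124  131  141   69   60   65
205  148  146  136  129  128  128  128  126  126  125  126  130  128  128  128  129  129  129  131  130  129  127  128  126  129  134  139   61   55   59
206  148  147  136  129  128  127  126  125  125  130  141  187  184  172  167  161  155  151  151  152  155  163  177  181  198  185  147   70   64   55
207  148  146  136  129  126  124  125  128  138  178  177  219  208  190  181  180  169  161  156  157  164  176  196  203  224  212  174  167  176  122
208  148  147  136  128  124  128  137  177  171  200  177  176  138  123  135  150  143  141  131  130  129  131  132  132  133  141  165  206  225  184
209  148
[... 5754 characters left out ...]
, 83, [324.3, 207.8]), (56, 80, [323.8, 208.2])]
75 [(47, 73, [320.9, 212.8]), (50, 80, [320.3, 210.1]), (52, 83, [319.9, 208.9]), (56, 80, [319.1, 209.3])]
90 [(47, 73, [317.6, 214.2]), (50, 80, [316.7, 211.6]), (52, 83, [316.2, 210.4]), (56, 80, [315.1, 210.9])]
105 [(47, 73, [315.0, 216.0]), (50, 80, [314.0, 213.5]), (52, 83, [313.4, 212.3]), (56, 80, [312.1, 213.0])]
120 [(47, 73, [313.5, 218.0]), (50, 80, [312.4, 215.7]), (52, 83, [311.6, 214.6]), (56, 80, [310.2, 215.5])]
128 [(47, 73, [313.2, 219.2]), (50, 80, [312.0, 216.9]), (52, 83, [311.2, 215.9]), (56, 80, [309.8, 216.8])]
140 [(47, 73, [313.3, 221.0]), (50, 80, [312.1, 218.8]), (52, 83, [311.4, 217.8]), (56, 80, [309.9, 219.0])]
```

```bash
for i in 1 2 3; do python3 -m inch '[{"offset":[0.23,1.34,0],"twist":[0,0,-8.13],"gripper":1},{"offset":[0.23,1.34,0],"twist":[0,0,-8.13],"gripper":1},{"offset":[0.23,1.34,0],"twist":[0,0,-8.13],"gripper":1},{"offset":[0.23,1.34,0],"twist":[0,0,-8.13],"gripper":1},{"offset":[0.23,1.34,0],"twist":[0,0,-8.13],"gripper":1}]'|grep pos; done
python3 -m inch '[{"offset":[0,0,-2],"twist":[0,0,0],"gripper":1},{"offset":[0,0,-2],"twist":[0,0,0],"gripper":1},{"offset":[0,0,-1],"twist":[0,0,0],"gripper":1},{"offset":[0,0,0],"twist":[0,0,0],"gripper":1},{"offset":[0,0,0],"twist":[0,0,0],"gripper":1}]'|grep -E "pos|for"
sed -i 's/n=np.array(\[-u\[1\],u\[0\]\])/n=np.array([-u[1],u[0]])*np.sign(np.cross(u,[-.93,.37]))/' loc.py; python3 loc.py 2>&1|tail -1
```

```text
position: [497.9, -323.6, 405.7]
position: [509.4, -256.6, 405.7]
position: [520.8, -189.6, 405.7]
position: [520.9, -190.6, 356.0]
wrist_force: [0.5, 0.3, -0.1]
g [ 521.  -190.6  201. ] yaw -90.0 shaft s -14.2 d 39.9 toe top z 97.0 F [ 0.5  0.3 -0.1] Fu,Fn -0.3 -0.5 u [-0. -1.] n [-1.  0.]
```

```bash
python3 -m inch '[{"offset":[0.16,0.55,0],"twist":[0,0,-8],"gripper":1},{"offset":[0,0,-1],"twist":[0,0,0],"gripper":1},{"offset":[0,0,0],"twist":[0,0,0],"gripper":1},{"offset":[0,0,0],"twist":[0,0,0],"gripper":1}]'|grep -E "for"; python3 loc.py 2>&1|tail -1
python3 -m inch '[{"offset":[0,0,-0.5],"twist":[0,0,0],"gripper":1},{"offset":[0,0,-0.4],"twist":[0,0,0],"gripper":1},{"offset":[0,0,0],"twist":[0,0,0],"gripper":1},{"offset":[0,0,0],"twist":[0,0,0],"gripper":1}]'|grep -E "for"; python3 loc.py 2>&1|tail -1
python3 -m inch '[{"offset":[0,0,-0.4],"twist":[0,0,0],"gripper":1},{"offset":[0,0,-0.4],"twist":[0,0,0],"gripper":1},{"offset":[0,0,-0.35],"twist":[0,0,0],"gripper":1},{"offset":[0,0,0],"twist":[0,0,0],"gripper":1},{"offset":[0,0,0],"twist":[0,0,0],"gripper":1}]'|grep -E "for"; python3 loc.py 2>&1|tail -1
```

```text
wrist_force: [0.1, 0.3, -2.0]
g [ 522.2 -185.2  190.4] yaw -97.9 shaft s -14.1 d 41.0 toe top z 86.4 F [ 0.1  0.3 -2. ] Fu,Fn -0.3 -0.0 u [-0.138 -0.99 ] n [-0.99   0.138]
wrist_force: [0.2, -0.5, -0.8]
g [ 522.3 -185.1  181.3] yaw -98.0 shaft s -14.2 d 41.0 toe top z 77.3 F [ 0.2 -0.5 -0.8] Fu,Fn 0.5 -0.2 u [-0.139 -0.99 ] n [-0.99   0.139]
wrist_force: [-0.9, 0.6, 2.2]
g [ 522.3 -185.   170.1] yaw -98.0 shaft s -14.2 d 41.0 toe top z 66.1 F [-0.9  0.6  2.2] Fu,Fn -0.4 1.0 u [-0.139 -0.99 ] n [-0.99   0.139]
```

```bash
python3 -m inch '[{"offset":[0,0,0.06],"twist":[0,0,0],"gripper":1},{"offset":[-0.1,-0.2,0],"twist":[0,0,3],"gripper":1},{"offset":[-0.09,-0.21,0],"twist":[0,0,3],"gripper":1},{"offset":[0,0,0],"twist":[0,0,0],"gripper":1},{"offset":[0,0,0],"twist":[0,0,0],"gripper":1}]'|grep -E "for"; python3 loc.py 2>&1|tail -1
python3 -m inch '[{"offset":[-0.08,-0.21,0],"twist":[0,0,3],"gripper":1},{"offset":[-0.06,-0.22,0],"twist":[0,0,3],"gripper":1},{"offset":[0,0,0],"twist":[0,0,0],"gripper":1},{"offset":[0,0,0],"twist":[0,0,0],"gripper":1}]'|grep -E "for"; python3 loc.py 2>&1|tail -1
```

```text
wrist_force: [0.0, 0.6, 2.9]
g [ 520.9 -189.2  171. ] yaw -92.1 shaft s -14.1 d 40.6 toe top z 67.0 F [0.  0.6 2.9] Fu,Fn -0.6 0.0 u [-0.036 -0.999] n [-0.999  0.036]
wrist_force: [-0.3, 0.8, -0.3]
g [ 518.9 -193.5  170.2] yaw -86.1 shaft s -14.2 d 41.1 toe top z 66.2 F [-0.3  0.8 -0.3] Fu,Fn -0.8 0.2 u [ 0.068 -0.998] n [-0.998 -0.068]
```

```bash
python3 -m inch '[{"offset":[-0.05,-0.22,0],"twist":[0,0,3],"gripper":1},{"offset":[-0.04,-0.22,0],"twist":[0,0,3],"gripper":1},{"offset":[0,0,0],"twist":[0,0,0],"gripper":1},{"offset":[0,0,0],"twist":[0,0,0],"gripper":1}]'|grep -E "for"; python3 loc.py 2>&1|tail -1
python3 -m inch '[{"offset":[-0.03,-0.22,0],"twist":[0,0,3],"gripper":1},{"offset":[-0.1,-0.02,0],"twist":[0,0,0],"gripper":1},{"offset":[0,0,0],"twist":[0,0,0],"gripper":1},{"offset":[0,0,0],"twist":[0,0,0],"gripper":1}]'|grep -E "for"; python3 loc.py 2>&1|tail -1
```

```text
wrist_force: [-0.5, 0.4, -1.0]
g [ 518.1 -197.8  170.4] yaw -80.1 shaft s -14.3 d 41.0 toe top z 66.4 F [-0.5  0.4 -1. ] Fu,Fn -0.5 0.4 u [ 0.172 -0.985] n [-0.985 -0.172]
wrist_force: [0.4, 0.7, -1.5]
g [ 517.1 -200.2  170.6] yaw -77.1 shaft s -14.3 d 41.7 toe top z 66.6 F [ 0.4  0.7 -1.5] Fu,Fn -0.5 -0.5 u [ 0.224 -0.975] n [-0.975 -0.224]
```

```bash
python3 -m inch '[{"offset":[-0.07,-0.02,0],"twist":[0,0,0],"gripper":1},{"offset":[0,0,0],"twist":[0,0,0],"gripper":1},{"offset":[0,0,0],"twist":[0,0,0],"gripper":1}]'|grep -E "for"; python3 loc.py 2>&1|tail -1|cut -c1-120
for i in 1 2 3 4 5 6 7 8; do python3 -m inch '[{"offset":[0,0,0.1],"twist":[0,0,0],"gripper":1},{"offset":[0,0,0],"twist":[0,0,0],"gripper":1},{"offset":[0,0,0.1],"twist":[0,0,0],"gripper":1},{"offset":[0,0,0],"twist":[0,0,0],"gripper":1},{"offset":[0,0,0],"twist":[0,0,0],"gripper":1}]' >/dev/null;  python3 loc.py 2>&1|tail -1|cut -c40-130; done
```

```text
wrist_force: [1.7, 0.5, -0.9]
g [ 516.7 -200.4  170.8] yaw -77.0 shaft s -14.2 d 42.1 toe top z 66.8 F [ 1.7  0.5 -0.9] Fu,Fn -0.1 -1.7 u [ 0.225 -0.9
t s -14.1 d 42.2 toe top z 68.9 F [ 2.9  1.4 -0.2] Fu,Fn -0.7 -3.1 u [ 0.225 -0.974] n [-0.
t s -14.2 d 42.4 toe top z 70.8 F [2.2 0.7 0.1] Fu,Fn -0.2 -2.3 u [ 0.225 -0.974] n [-0.974
t s -14.3 d 42.5 toe top z 72.7 F [3.5 1.4 0. ] Fu,Fn -0.5 -3.8 u [ 0.225 -0.974] n [-0.974
t s -14.5 d 42.6 toe top z 74.5 F [ 2.9  1.2 -2.9] Fu,Fn -0.6 -3.1 u [ 0.225 -0.974] n [-0.
t s -14.2 d 43.4 toe top z 76.5 F [ 0.2  0.  -0.7] Fu,Fn 0.0 -0.2 u [ 0.225 -0.974] n [-0.9
t s -14.3 d 42.6 toe top z 78.6 F [ 0.4 -0.5 -0.4] Fu,Fn 0.6 -0.3 u [ 0.225 -0.974] n [-0.9
t s -14.2 d 42.5 toe top z 80.7 F [ 0.3  0.1 -0.9] Fu,Fn -0.0 -0.3 u [ 0.225 -0.974] n [-0.
t s -14.2 d 42.6 toe top z 82.6 F [ 0.1  0.8 -0.8] Fu,Fn -0.7 -0.2 u [ 0.225 -0.974] n [-0.
```

```bash
python3 -m inch '[{"offset":[0,0,1],"twist":[0,0,0],"gripper":1},{"offset":[0,0,3],"twist":[0,0,0],"gripper":1},{"offset":[0,0,3],"twist":[0,0,0],"gripper":1},{"offset":[0,0,0],"twist":[0,0,0],"gripper":1}]'|grep -E "pos|for"
for i in 1 2 3 4; do python3 -m inch '[{"offset":[-0.05,-1.13,0],"twist":[0,0,8.2],"gripper":1},{"offset":[-0.05,-1.13,0],"twist":[0,0,8.2],"gripper":1},{"offset":[-0.05,-1.13,0],"twist":[0,0,8.2],"gripper":1},{"offset":[-0.05,-1.13,0],"twist":[0,0,8.2],"gripper":1},{"offset":[-0.05,-1.13,0],"twist":[0,0,8.2],"gripper":1}]'|grep for; done
python3 - <<'E'
from h import *
def st_(a,lo,hi): return np.clip((a.astype(float)-lo)*255/(hi-lo),0,255).astype(np.uint8)
plan([506.1,-426.8,112.1],87)
s=np.mean([cap('scene')[0] for _ in range(4)],0);t=np.mean([cap('top')[0] for _ in range(4)],0)
np.savez('open3.npz',s=s,t=t)
a=cv2.resize(st_(s[195:240,305:352],50,255),(400,383),interpolation=cv2.INTER_CUBIC)
b=cv2.resize(st_(t[190:235,314:361],100,245),(400,383),interpolation=cv2.INTER_CUBIC)
save(np.hstack([a,b]),'open3.png')
E
```

```text
position: [517.5, -201.0, 416.8]
wrist_force: [0.7, -0.8, -1.0]
wrist_force: [-0.1, 0.3, -0.4]
wrist_force: [-1.2, -0.9, -1.2]
wrist_force: [1.1, -0.1, -1.0]
wrist_force: [-0.5, -0.4, -1.1]
opt 87 tw [-0.  -0.  -0.3]
opt 267 tw [  0.   -0.  179.7]
grasp now [ 506.  -426.8  256.4] shift cm [ 0.000e+00  1.000e-02 -1.443e+01] twist [-0.02 -0.03 -0.33] joints [-0.7   0.5   0.25  1.32 -0.   -0.65] gap 0.174
```

View pics/open3.png

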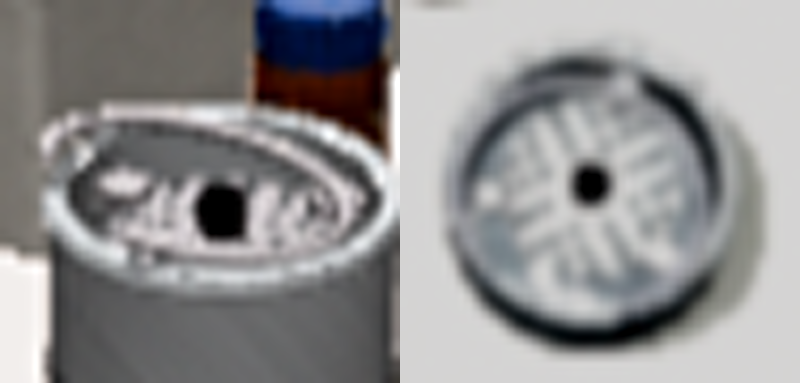

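The ring is now loose: both arms are off the groove, and it is displaced to the left over the rim. I put the pick back.

```bash
python3 -m inch '[{"offset":[0,0,-3.5],"twist":[0,0,-0.3],"gripper":1},{"offset":[0,0,-3],"twist":[0,0,0],"gripper":1},{"offset":[0,0,-3],"twist":[0,0,0],"gripper":1},{"offset":[0,0,-2.5],"twist":[0,0,0],"gripper":1},{"offset":[0,0,-1.5],"twist":[0,0,0],"gripper":1}]'|grep -E "pos|for"
python3 -m inch '[{"offset":[0,0,-0.4],"twist":[0,0,0],"gripper":1},{"offset":[0,0,-0.3],"twist":[0,0,0],"gripper":1},{"offset":[0,0,0],"twist":[0,0,0],"gripper":1},{"offset":[0,0,0],"twist":[0,0,0],"gripper":1}]'|grep -E "pos|for"
```

```text
position: [505.6, -425.4, 274.3]
wrist_force: [1.0, -0.4, -0.7]
position: [506.6, -426.7, 270.9]
wrist_force: [0.2, -0.3, -1.0]
```

```bash
python3 - <<'E'
from h import *
print(grasp(), ctrl.read_state()['wrist_force'])
# ring curve now: scene diff
d=np.load('open3.npz');S=np.load('scene1.npz');T=np.load('top1.npz')
a=d['s'].mean(2)
for r in range(206,228): print(r,' '.join('%3d'%v for v in a[r,308:350]))
C=[560.9,-204.8]
print('top')
b=d['t'].mean(2); b0=T['im'].astype(float).mean(2)
rs=np.arange(34,64,2)
for k in range(0,360,15):
    t=np.radians(k);P=np.float32([proj(T['K'],T['E'],[C[0]+r*np.cos(t),C[1]+r*np.sin(t),80]) for r in rs])
    v=cv2.remap(b.astype(np.float32),P[None,:,0],P[None,:,1],1)[0];w=cv2.remap(b0.astype(np.float32),P[None,:,0],P[None,:,1],1)[0]
    print(k,v.round().astype(int).tolist(),(v-w).round().astype(int).tolist())
E
```

```text
[ 506.90279734 -426.96158659  115.88593508] [ 0.22519135 -0.30747487 -1.02163149]
206 150 149 137 130 129 129 127 127 128 133 132 131 130 130 131 130 131 133 132 132 131 130 129 130 130 136 140  61  56  54  60  65  59  62  63  63  64  64  62  61  53  49
207 149 148 137 128 127 131 129 128 140 186 182 179 178 178 181 181 184 187 179 187 192 190 190 187 188 188 165 131 127 101  85  87  65  64  57  56  59  58  58  58  56  60
208 149 148 136 132 141 183 165 151 158 209 203 197 198 198 203 204 212 218 215 230 239 240 238 223 217 215 182 181 192 180 178 176 138 131  83  65  59  53  54  56  65  80
209 149 148 151 182 178 212 176 155 150 155 144 123 131 127 126 125 140 151 167 185 196 208 213 201 193 185 163 156 173 191 209 215 192 204 178 171 132  75  57  51  62  83
210 148 157 198 221 182 164 123 118 146 161 148 120 128 121 115 104 114 113 118 123 118 138 156 188 195 192 182 186 166 140 138 146 153 191 216 249 218 148 128  78  52  71
211 145 169 231 192 138 156 162 147 153 150 130 126 126 126 128 129 130 131 130 128 115 120 115 123 121 145 172 205 196 189 184 140 123 124 149 218 223 221 21
[... 5493 characters left out ...]
149, 126, 132, 147, 171, 186, 190, 190, 190, 201, 211] [-4, 1, 4, 3, -21, -51, -53, -45, -24, -10, -4, -2, -1, -2, -2]
300 [194, 190, 180, 158, 134, 122, 122, 145, 173, 191, 205, 210, 213, 217, 219] [17, 28, 35, 17, -13, -43, -58, -44, -23, -11, -4, -2, -2, -1, -1]
315 [181, 178, 169, 151, 130, 116, 124, 144, 167, 187, 202, 208, 213, 216, 218] [27, 45, 50, 35, -5, -41, -49, -41, -25, -12, -4, -2, -1, -1, -1]
330 [182, 182, 178, 168, 154, 148, 152, 168, 187, 204, 212, 216, 217, 219, 220] [-11, -4, 1, -2, -13, -28, -35, -29, -20, -9, -4, -2, -1, -1, -1]
345 [186, 188, 192, 189, 184, 177, 174, 175, 188, 201, 208, 212, 214, 216, 218] [-10, -4, 3, 6, 5, -9, -19, -29, -22, -13, -6, -2, -1, -1, -1]
```

```bash
for i in 1 2 3; do python3 -m inch '[{"offset":[0,0,-0.15],"twist":[0,0,0],"gripper":1},{"offset":[0,0,0],"twist":[0,0,0],"gripper":1},{"offset":[0,0,0],"twist":[0,0,0],"gripper":1}]'|grep -E "pos|for"; done
python3 - <<'E'
from h import *
S=np.load('scene0.npz');T=np.load('top0.npz')
print(onz(S['K'],S['E'],306,218,0),onz(T['K'],T['E'],306.7,209,0), onz(T['K'],T['E'],306.7,209,150))
E
```

```text
position: [506.2, -426.5, 268.4]
wrist_force: [1.0, -0.0, -1.0]
position: [506.3, -426.6, 267.2]
wrist_force: [-0.8, 1.3, 4.3]
position: [506.3, -426.5, 267.0]
wrist_force: [-2.1, 1.4, 10.7]
[620.06219008 -56.67442602   0.        ] [ 591.23603082 -105.07084579    0.        ] [ 559.50049262 -108.62058447  150.        ]
```

```bash
python3 -m inch '[{"offset":[0,0,0.15],"twist":[0,0,0],"gripper":0.65},{"offset":[0,0,0],"twist":[0,0,0],"gripper":0.65},{"offset":[0,0,0],"twist":[0,0,0],"gripper":0.6},{"offset":[0,0,1],"twist":[0,0,0],"gripper":0.6},{"offset":[0,0,4],"twist":[0,0,0],"gripper":0.6}]'|grep -E "pos|for|gap"
python3 -m inch '[{"offset":[0,0,4],"twist":[0,0,0],"gripper":0.6},{"offset":[0,0,4],"twist":[0,0,0],"gripper":0.6},{"offset":[0.6,4,0],"twist":[0,0,3],"gripper":0.6},{"offset":[0.6,4,0],"twist":[0,0,3],"gripper":0.6},{"offset":[0.6,4,0],"twist":[0,0,3],"gripper":0.6}]'|grep -E "pos|for|gap"
python3 -m inch '[{"offset":[0.6,4,0],"twist":[0,0,4],"gripper":0.6},{"offset":[0.6,4,0],"twist":[0,0,4],"gripper":0.6},{"offset":[0.4,4,0],"twist":[0,0,4],"gripper":0.6},{"offset":[0,3,0],"twist":[0,0,0],"gripper":0.6},{"offset":[0,0,0],"twist":[0,0,0],"gripper":0.6}]'|grep -E "pos|for|gap"
python3 - <<'E'
from h import *
plan([539.9,-154.6,100],108)
im,K,E=cap('scene'); g=im.max(2)
# pick check: black handle column top
print(g[233:262:2,384:400].tolist())
E
```

```text
position: [504.7, -425.3, 312.4]
wrist_force: [0.1, 0.5, 0.5]
finger_gap: 0.401
position: [524.2, -305.6, 397.6]
wrist_force: [1.1, 0.1, -0.7]
finger_gap: 0.401
position: [540.1, -153.2, 397.3]
wrist_force: [0.5, -0.0, 0.5]
finger_gap: 0.397
opt 108 tw [-0.1 -0.   0. ]
opt 288 tw [-0.0e+00  1.0e-01 -1.8e+02]
grasp now [ 540.1 -153.   242.3] shift cm [ -0.02  -0.14 -14.23] twist [-0.07 -0.    0.04] joints [-0.28  0.33 -0.06  1.18  0.   -0.59] gap 0.397
[[224, 246, 244, 243, 242, 241, 242, 243, 243, 245, 245, 236, 213, 197, 176, 181], [242, 242, 241, 242, 245, 247, 241, 227, 171, 151, 164, 170, 187, 195, 202, 206], [241, 241, 244, 248, 216, 124, 57, 45, 42, 43, 44, 50, 73, 150, 211, 209], [241, 244, 247, 181, 52, 39, 47, 50, 52, 51, 50, 44, 46, 107, 213, 211], [241, 246, 251, 98, 37, 41, 47, 49, 49, 47, 47, 43, 53, 104, 144, 151], [242, 246, 253, 99, 40, 46, 47, 48, 48, 48, 47, 46, 57, 96, 88, 118], [242, 248, 254, 79, 36, 46, 50, 49, 48, 46, 47, 43, 89, 194, 141, 137], [241, 237, 217, 67, 40, 51, 51, 47, 48, 48, 45, 42, 127, 255, 250, 248], [151, 141, 97, 43, 47, 49, 50, 47, 48, 46, 44, 49, 140, 255, 247, 243], [150, 141, 82, 47, 49, 49, 47, 48, 48, 45, 45, 43, 106, 212, 228, 228], [122, 125, 74, 48, 48, 49, 48, 48, 48, 48, 48, 51, 105, 153, 157, 161], [79, 71, 49, 47, 48, 48, 48, 49, 48, 47, 49, 48, 56, 62, 94, 153], [57, 50, 48, 47, 48, 48, 48, 49, 49, 48, 47, 49, 48, 46, 48, 81], [47, 49, 52, 49, 48, 49, 48, 51, 49, 49, 48, 50, 55, 75, 94, 126], [95, 60, 50, 46, 49, 50, 52, 48, 48, 52, 60, 72, 80, 83, 97, 116]]
```

```bash
python3 -m inch '[{"offset":[0,-0.1,-4],"twist":[0,0,0],"gripper":0.6},{"offset":[0,0,-4],"twist":[0,0,0],"gripper":0.6},{"offset":[0,0,-3],"twist":[0,0,0],"gripper":0.6},{"offset":[0,0,-2],"twist":[0,0,0],"gripper":0.6},{"offset":[0,0,-1.2],"twist":[0,0,0],"gripper":0.6}]'|grep -E "pos|for|gap"
python3 -m inch '[{"offset":[0,0,0],"twist":[0,0,0],"gripper":0.8},{"offset":[0,0,0],"twist":[0,0,0],"gripper":1},{"offset":[0,0,0],"twist":[0,0,0],"gripper":1},{"offset":[0,0,0],"twist":[0,0,0],"gripper":1},{"offset":[0,0,0],"twist":[0,0,0],"gripper":1}]' 50|grep -E "pos|for|gap"
```

```text
position: [539.6, -158.5, 252.8]
wrist_force: [0.5, -0.9, 0.1]
finger_gap: 0.401
position: [540.6, -157.5, 255.6]
wrist_force: [0.4, 1.4, 0.4]
finger_gap: 0.04
```

```bash
python3 -m inch '[{"offset":[0,0,0],"twist":[0,0,0],"gripper":1},{"offset":[0,0,0.5],"twist":[0,0,0],"gripper":1},{"offset":[0,0,0.5],"twist":[0,0,0],"gripper":1},{"offset":[0,0,1],"twist":[0,0,0],"gripper":1},{"offset":[0,0,0],"twist":[0,0,0],"gripper":1}]' 90|grep -E "pos|for|gap"
python3 -m inch '[{"offset":[0,0,1],"twist":[0,0,0],"gripper":1},{"offset":[0,0,2],"twist":[0,0,0],"gripper":1},{"offset":[0,0,2],"twist":[0,0,0],"gripper":1},{"offset":[0,0,2],"twist":[0,0,0],"gripper":1},{"offset":[0,0,0],"twist":[0,0,0],"gripper":1}]' 90|grep -E "pos|for|gap"
python3 - <<'E'
from h import *
a=np.mean([cap('scene')[0] for _ in range(2)],0); np.savez('lift4.npz',a=a)
d=np.load('open3.npz')['s']
df=np.abs(a-d).max(2)>40
m=a.mean(2)
for r in range(180,226,1): print(r,''.join('#' if v>190 else '+' if v>150 else '.' if v>90 else ' ' for v in m[r,300:362]))
E
```

```text
position: [540.9, -157.7, 276.4]
wrist_force: [0.3, -0.2, -1.1]
finger_gap: 0.026
position: [541.3, -157.8, 347.9]
wrist_force: [0.7, -0.1, -1.6]
finger_gap: 0.02
180  ....... .   .     .............++++#++.......................
181  ......... . .    ..................++++++....................
182  ........... .  .......................+++++..................
183  ..........  .............................++++................
184  ...........................................+++...............
185  .............................................+...............
186  .............................................................
187  .............................................................
188  .............................................................
189  .............................................................
190   .....................+.................+....................
191 ............................++...........+++..................
192 +++++........................+++..............................
193 ...+++++.......................................++.............
[... 1444 characters left out ...]
+................++###########
216 .............  ..#####+.+..++....................#++##########
217 ............. ....++#+.++.+#.      .+....+#++++...++##########
218 ..........++. .........#++#+      .+#+.++.###++.....+#########
219 ..........+##........+++....      .##++##..+........+#########
220 ..........+##+.....+.++.....      ..+++#+.+..........+########
221 ###.......++##+.............      .....+..++.........++#######
222 ###.........+##..............     ...................++#######
223 ####+........+#++..............................+....+#########
224 ######+.... ..++++..................................##########
225 ##########+ ...++++.........................+.......####+#####
```

```bash
for i in 1 2; do python3 -m inch '[{"offset":[0,0,0],"twist":[0,0,0],"gripper":1},{"offset":[0,0,0],"twist":[0,0,0],"gripper":1},{"offset":[0,0,0],"twist":[0,0,0],"gripper":1}]' 40|grep -E "for|gap"; done
python3 - <<'E'
from h import *
im,K,E=cap('scene')
save(np.hstack([cv2.resize(im[150:225,290:365],(400,400),interpolation=cv2.INTER_CUBIC),cv2.resize(cap('top')[0][180:255,295:370],(400,400),interpolation=cv2.INTER_CUBIC)]),'ringair.png')
# tray now
T,K,E=cap('top'); np.savez('tray.npz',im=T,K=K,E=E); g=T.astype(int).mean(2)
print('tray rows'); 
for r in range(226,276,2): print(r,' '.join('%3d'%v for v in g[r,182:262:2]))
E
```

```text
wrist_force: [0.0, -1.2, -0.1]
finger_gap: 0.023
wrist_force: [-0.9, -0.5, -2.0]
finger_gap: 0.023
tray rows
226 223 222 222 222 222 222 222 222 223 222 222 222 222 223 222 222 222 222 223 222 222 223 223 222 223 223 222 223 222 223 223 223 223 222 223 223 223 223 223 223
228 222 222 222 222 222 222 222 222 222 222 222 222 222 222 222 223 222 223 222 223 222 222 222 222 222 223 223 223 223 223 223 223 223 222 221 222 222 222 212 216
230 222 222 222 222 222 222 222 222 223 222 222 222 222 222 222 223 223 222 223 222 222 223 223 223 220 219 221 222 217 204 202 209 215 203 181 182 190 192 176 156
232 222 222 222 222 222 222 222 222 222 222 222 222 222 223 222 218 218 221 222 218 206 208 214 213 187 173 179 189 186 170 178 194 199 203 203 211 217 218 213 156
234 222 222 222 222 222 222 222 222 222 221 210 198 206 214 203 171 161 184 193 184 172 183 196 200 199 206 216 218 219 219 221 222 222 223 222 223 223 223 218 172
236 222 222 222 222 222 222 222 222 222 204 170 175 189 196 200 196 202 217 217 218 219 221 222 222 223 222 223 223 222 223 223 223 223 222 223 222 222 223 222 201
238 222
[... 2408 characters left out ...]
 209 185 179 187 197 192 183 188 189 190 189
268 222 222 221 222 221 222 222 222 222 221 157 183 217 219 222 221 210 200 207 214 204 180 169 179 185 176 178 171 170 168 177 176 175 173 167 164 161 151 143 144
270 222 222 221 221 220 220 220 220 219 216 184 181 167 163 175 174 153 138 148 150 149 148 147 134 128 134 141 132 127 118 110 104 108 109 106 103 101  97  95  97
272 204 198 194 189 185 180 173 167 157 149 138 130 123 117 124 134 127 108 110 106 103 110 135  99  95 122 115  97  97  97  96  97  98  97  97  97  98  98  98  97
274 152 140 123 129 112 106 104 110 107  96  98 110 122 136 142 128 109  99  96 102 122 138 127  97 104 140 112  97  97  97  98  98  97  97  97  97  97  96  95  95
```

```bash
python3 - <<'E'
from h import *
d=np.load('tray.npz');im=d['im'];g=im.astype(int).mean(2);K,E=d['K'],d['E']
for r in range(224,274,2): print(r,' '.join('%3d'%v for v in g[r,250:276]))
E
```

```text
224 222 223 223 223 222 223 222 223 223 223 223 223 223 223 223 223 223 223 223 223 220 219 220 221 222 223
226 223 223 223 223 223 223 223 222 223 223 223 223 223 223 223 223 223 223 223 223 223 223 223 223 223 223
228 221 221 222 222 222 222 222 218 212 212 216 219 221 222 222 223 223 222 223 223 223 223 223 223 223 223
230 181 178 182 186 190 193 192 185 176 161 156 178 199 217 222 223 223 223 223 223 223 223 223 222 222 218
232 203 207 211 215 217 218 218 219 213 185 156 160 189 215 222 223 223 223 223 223 223 223 222 217 202 185
234 222 223 223 223 223 223 223 223 218 198 172 164 186 214 220 222 222 223 223 223 223 220 209 189 177 170
236 223 223 222 223 222 223 223 223 222 216 201 199 211 217 217 215 214 219 223 223 220 209 187 178 175 156
238 222 223 223 223 222 222 222 223 223 221 219 220 222 222 216 200 198 215 222 222 215 191 179 177 168 135
240 223 222 222 222 223 222 223 223 222 222 222 222 223 222 217 195 195 216 222 218 199 181 177 174 152 108
242 222 223 223 223 222 223 223 223 223 221 218 217 221 222 214 187 190 215 222 216 190 177 177 162 123  82
244 223 222 223 222 
[... 899 characters left out ...]
 167 185 216 222 216 173 112  76  79  88  92  95  96
262 222 222 222 222 223 222 222 223 223 222 220 219 202 172 185 215 219 194 137  87  77  85  90  94  95  96
264 218 211 201 201 204 210 214 215 214 203 192 184 177 174 193 215 206 156  97  76  83  88  93  95  96  97
266 192 187 183 185 188 188 189 191 190 188 189 194 201 205 206 200 171 119  79  78  86  92  94  96  96  97
268 167 165 164 164 161 155 151 147 143 142 144 144 142 139 135 125 102  77  75  84  90  94  95  96  97  97
270 106 104 103 102 101  98  97  96  95  95  97  98  98  97  93  81  67  70  82  89  92  95  95  96  96  97
272  97  97  97  97  98  97  98  97  98  97  97  97  97  96  87  72  67  77  87  91  94  95  96  98  97  98
```

```bash
python3 - <<'E'
from h import *
d=np.load('tray.npz');K,E=d['K'],d['E']
P=np.array([onz(K,E,*q,20) for q in((201.5,234.5),(260.5,230.3),(263,265),(202.5,269.5))]);print(P.round(1),P.mean(0))
e=(P[0]-P[1]+P[3]-P[2]);print('yaw',np.degrees(np.arctan2(-e[0],e[1])))
s,p,R,A=st(); print(grasp(),'jaw',np.degrees(np.arctan2(A[1,2],A[0,2])))
# ring points in lifted scene image: ring visible arc rows
a=np.load('lift4.npz')['a'].mean(2)
for r in range(176,200): print(r,' '.join('%3d'%v for v in a[r,306:356]))
E
```

```text
[[523.3 257.1  20. ]
 [523.9  56.1  20. ]
 [405.7  52.3  20. ]
 [404.7 255.   20. ]] [464.39429998 155.13746233  20.        ]
yaw 0.22208997166082567
[ 540.24343563 -157.48638867  189.61806564] jaw 107.68998686843129
176 131  56  50 101  68  37  78 104  74  35  32  31  46 104 122 120 119 119 120 120 121 120 119 118 118 120 119 119 118 119 121 121 120 120 120 122 122 123 123 113 104 107 119 109 150 124 122 120 119 121
177 129  56  49 101  68  38  77 104  74  35  31  30  46 106 142 140 138 138 139 140 140 141 131 120 119 120 122 120 118 118 118 118 121 120 120 123 122 121 118 104  91 106 150 124 123 120 120 120 121 120
178 129  69  51 100  68  36  77 102  76  35  31  30  44 109 164 165 162 163 165 170 175 179 168 155 155 146 154 144 131 120 120 118 119 120 121 121 114 118 117 118 118 120 125 122 120 120 120 122 121 121
179 135 103  56  98  68  36  77 104  76  36  30  28  47 104 144 143 141 144 146 151 158 165 168 173 180 174 192 189 167 147 150 141 121 118 113 114 106 116 120 120 122 121 122 121 121 121 121 122 121 121
180 137 128  85  97  67  47  73 103  76  33  29  42  82 111 118 116
[... 3312 characters left out ...]
 116  64  61  86 114 129 133 138 140 140 146 137 130 109  92  75 136 126 124 123 122 122
197 132 137 140 138 129 125 125 124 122 123 123 123 124 122 122 125 125 124 123 123 123 124 124 124 123 122 123 124 118  62  60  65  72  80  81  86  87  83 101  79  72  68  73  65 108 125 125 123 122 123
198 133 137 141 137 128 124 125 124 123 123 123 123 123 122 123 125 124 124 124 124 124 124 126 125 124 124 124 125 120  63  53  56  61  66  67  64  65  61  71  60  58  60  59  65 107 125 125 122 121 122
199 135 138 140 137 128 122 125 124 124 123 123 122 122 122 123 124 124 124 124 125 124 125 125 125 125 125 125 126 121  73  53  57  59  62  64  62  63  57  61  62  62  61  57  68 116 126 124 122 118 116
```

```bash
python3 -m inch '[{"offset":[-1.1,3.9,0],"twist":[0,0,0],"gripper":1},{"offset":[-1.1,3.9,0],"twist":[0,0,0],"gripper":1},{"offset":[-1.1,3.9,0],"twist":[0,0,0],"gripper":1},{"offset":[-1.1,3.9,0],"twist":[0,0,0],"gripper":1},{"offset":[-1.1,3.9,0],"twist":[0,0,0],"gripper":1}]'|grep -E "pos|gap"
python3 -m inch '[{"offset":[-1.1,3.9,0],"twist":[0,0,0],"gripper":1},{"offset":[-1.1,3.9,0],"twist":[0,0,0],"gripper":1},{"offset":[-1.2,4.1,0],"twist":[0,0,0],"gripper":1},{"offset":[0,0,0],"twist":[0,0,0],"gripper":1},{"offset":[0,0,0],"twist":[0,0,0],"gripper":1}]'|grep -E "pos|gap|for"
python3 - <<'E'
from h import *
plan([450.1,156.8,30],107.7)
T,K,E=cap('top'); g=T.astype(int).mean(2)
S,K2,E2=cap('scene'); np.savez('rt.npz',s=S,t=T)
# tray left/right wall quick check: dark column
print('left wall',[int(np.argmin(g[r,190:215])+190) for r in(244,250,256)])
s=S.astype(int).mean(2)
print(proj(K2,E2,[464,112,165]),proj(K2,E2,[450,157,165]))
for r in range(160,196): print(r,''.join('#' if v>200 else '+' if v>165 else '.' if v>110 else ' ' for v in s[r,180:280]))
E
```

```text
position: [484.6, 38.9, 344.8]
finger_gap: 0.024
position: [450.9, 157.4, 344.7]
wrist_force: [0.4, 0.0, -0.2]
finger_gap: 0.024
opt 107.7 tw [ 0.   0.  -0.1]
opt 287.7 tw [ -0.    0.  179.9]
grasp now [451.  157.3 189.7] shift cm [ -0.08  -0.06 -15.97] twist [ 0.02  0.03 -0.14] joints [ 0.34  0.22 -0.36  0.99 -0.    0.02] gap 0.024
left wall [210, 204, 207]
[224.84340939 169.02509567] [211.4746056  166.61951501]
160                                      .........++......    ......................                    
161                                       .+++++###+..++++...  .....................                    
162                                               ...++###+++.    ..................                    
163                                                 ......+++.+.  ..................                    
164                             .                      ......++#+....................                   
165                             +     .                ........++#+..................                   
166 ...                                              
[... 2396 characters left out ...]
#######################............................. .............++##
190 #####################################################............................. .................
191 #####################################################+............................ .................
192 #######################################################+.......................... .................
193 ###################################+#####################+........................ .................
194 ##################################+  .+####################++.....................  ................
195 ################################.     ..+####################++................... .................
```

```bash
python3 -m inch '[{"offset":[-0.1,-0.05,-4],"twist":[0,0,0],"gripper":1},{"offset":[0,0,-4],"twist":[0,0,0],"gripper":1},{"offset":[0,0,-4],"twist":[0,0,0],"gripper":1},{"offset":[0,0,-2.5],"twist":[0,0,0],"gripper":1},{"offset":[0,0,-0.8],"twist":[0,0,0],"gripper":1}]'|grep -E "pos|gap|for"
for i in 1 2 3; do python3 -m inch '[{"offset":[0,0,-0.3],"twist":[0,0,0],"gripper":1},{"offset":[0,0,0],"twist":[0,0,0],"gripper":1},{"offset":[0,0,0],"twist":[0,0,0],"gripper":1}]'|grep -E "pos|gap|for"; done
```

```text
position: [449.4, 154.4, 189.3]
wrist_force: [-0.7, 0.7, 0.2]
finger_gap: 0.019
position: [451.2, 155.9, 189.9]
wrist_force: [-0.5, 0.4, 0.1]
finger_gap: 0.022
position: [450.6, 156.1, 186.1]
wrist_force: [0.5, 0.6, 0.6]
finger_gap: 0.022
position: [450.4, 156.2, 182.7]
wrist_force: [0.1, -0.1, 1.5]
finger_gap: 0.026
```

```bash
python3 -m inch '[{"offset":[0,0,-0.2],"twist":[0,0,0],"gripper":1},{"offset":[0,0,0],"twist":[0,0,0],"gripper":1},{"offset":[0,0,0],"twist":[0,0,0],"gripper":1}]'|grep -E "pos|gap|for"
python3 -m inch '[{"offset":[0,0,0],"twist":[0,0,0],"gripper":0.8},{"offset":[0,0,0],"twist":[0,0,0],"gripper":0.75},{"offset":[0,0,0],"twist":[0,0,0],"gripper":0.75},{"offset":[0,0,2],"twist":[0,0,0],"gripper":0.75},{"offset":[0,0,4],"twist":[0,0,0],"gripper":0.75}]'|grep -E "pos|gap|for"
python3 -m inch '[{"offset":[0,0,4],"twist":[0,0,0],"gripper":0.6},{"offset":[0,0,4],"twist":[0,0,0],"gripper":0.6},{"offset":[0,0,4],"twist":[0,0,0],"gripper":0.6},{"offset":[0,-4,0],"twist":[0,0,0],"gripper":0.6},{"offset":[0,-4,0],"twist":[0,0,0],"gripper":0.6}]'|grep -E "pos|gap|for"
python3 -m inch '[{"offset":[1,-4.5,0],"twist":[0,0,0],"gripper":0.6},{"offset":[1,-4.5,0],"twist":[0,0,0],"gripper":0.6},{"offset":[0,0,0],"twist":[0,0,0],"gripper":0.6}]'|grep -E "pos|gap|for"
python3 - <<'E'
from h import *
T,K,E=cap('top');S,K2,E2=cap('scene'); np.savez('rt2.npz',s=S,t=T)
g=T.astype(int).mean(2)
for r in range(228,272): print(r,''.join('#' if v>218 else '+' if v>195 else '.' if v>165 else ' ' for v in g[r,196:270]))
E
```

```text
position: [450.3, 156.1, 180.6]
wrist_force: [-0.6, 0.7, 1.9]
finger_gap: 0.02
position: [448.4, 155.3, 238.6]
wrist_force: [-0.2, 0.4, 0.8]
finger_gap: 0.249
position: [450.8, 75.9, 362.3]
wrist_force: [0.2, -0.5, -0.8]
finger_gap: 0.4
position: [470.9, -18.2, 360.6]
wrist_force: [0.0, 1.4, -0.1]
finger_gap: 0.399
228 ##################################+.                                      
229 ##################################+.                                      
230 ##################################+.                                      
231 #################################++.                                      
232 #################++#####++++++++++..                                      
233 ########+#####+++..++++++..........                                       
234 #####++++++++++..  ............++++.                                      
235 ####++..........  ...+++++++++++++#+.                                     
236 ###++.......++++..++++++++#########+.                                     
237 ###+. ..++++++++++#################+.                               
[... 1926 characters left out ...]
#########+.                                            
263 ##+++.  .+##################+.                                            
264 ##+++.  .+##################+                                             
265 #####+  .+##################+                                             
266 #####+  .+#################+.                                             
267 #####+  .+################++.                                             
268 #####+  .+++#####++++++++++.                                              
269 #####+  ...+++++++.. ......                                               
270 ###+++.....  ....                                                         
271 ++++....
```

```bash
python3 -m inch '[{"offset":[1.8,-3.7,0],"twist":[0,0,0],"gripper":0.6},{"offset":[1.8,-3.7,0],"twist":[0,0,0],"gripper":0.6},{"offset":[1.8,-3.7,0],"twist":[0,0,0],"gripper":0.6},{"offset":[1.8,-3.7,0],"twist":[0,0,0],"gripper":0.6},{"offset":[1.8,-3.8,0],"twist":[0,0,0],"gripper":0.6}]'|grep pos
python3 -m inch '[{"offset":[0,0,0],"twist":[0,0,0],"gripper":0.6},{"offset":[0,0,0],"twist":[0,0,0],"gripper":0.6}]'|grep pos
python3 - <<'E'
from h import *
T,K,E=cap('top');S,K2,E2=cap('scene'); np.savez('rt2.npz',s=S,t=T)
g=T.astype(int).mean(2)
for r in range(228,272): print(r,''.join('#' if v>218 else '+' if v>195 else '.' if v>165 else ' ' for v in g[r,196:270]))
s=S.astype(int).mean(2)
c=proj(K2,E2,[464,155,5]).astype(int);print(c)
for r in range(c[1]-26,c[1]+24): print(r,''.join('#' if v>225 else '+' if v>195 else '.' if v>150 else ' ' for v in s[r,c[0]-45:c[0]+45]))
x=S[205:226,322:342].max(2); ys,xs=np.where(x<70); print('knob scene',xs.mean()+322,ys.min()+205,ys.max()+205, xs.min()+322,xs.max()+322)
plan([560.7,-204.7,84],108)
E
```

```text
position: [561.0, -199.4, 360.3]
position: [560.5, -199.1, 359.8]
228 #############################################################++++#########
229 ####################################################++++++++++...++#######
230 ##########################################+++++++++++..........  .++######
231 #################################++++++++++...............++++..  .+######
232 #################++#####++++++++++...............+++++++++++##+.  .+######
233 ##############+++..++++++...............+++++++++++###########+.  .+######
234 #####++++++++++..  ...........++++++++++++####+###############++. .+######
235 ####++........... ...++++++++++++############+++++++++++++#####+...++#####
236 ####+.......++++..++++++####################++++++++++++++++###++++++++###
237 ###+. ..+++++++###########################+++++++++++++++++++###++##++++##
238 ####. .+#################################++++++++####+++++++++######++++##
239 ####+  ++###############################++++++############+++++#####++++##
240 ####+  .+##############################+++++###############+++++####++.+#+
241 ###
[... 6767 characters left out ...]
    ...++####++. .++###########.                      
233   ....                                   ....++####+++#############.                      
234     ...                                    ...+++##################.                      
235       ....                                   ...+++################+                      
236         .... .                                 ...++###############+                      
knob scene 330.65384615384613 206 222 328 337
opt 108 tw [-0.1 -0.1  0.2]
opt 288 tw [-1.000e-01  1.000e-01 -1.798e+02]
grasp now [ 559.6 -197.9  205.3] shift cm [  0.09  -0.66 -12.13] twist [-0.06 -0.09  0.19] joints [-0.34  0.4  -0.05  1.12  0.   -0.65] gap 0.399
```

```bash
python3 -m inch '[{"offset":[0.1,-0.65,-3],"twist":[0,0,0],"gripper":0.6},{"offset":[0,0,-4],"twist":[0,0,0],"gripper":0.6},{"offset":[0,0,-3],"twist":[0,0,0],"gripper":0.6},{"offset":[0,0,-1.5],"twist":[0,0,0],"gripper":0.6},{"offset":[0,0,-0.6],"twist":[0,0,0],"gripper":0.6}]'|grep -E "pos|for"
python3 -m inch '[{"offset":[0,0,0],"twist":[0,0,0],"gripper":0.6},{"offset":[0,0,0],"twist":[0,0,0],"gripper":0.9},{"offset":[0,0,0],"twist":[0,0,0],"gripper":1},{"offset":[0,0,0],"twist":[0,0,0],"gripper":1},{"offset":[0,0,0],"twist":[0,0,0],"gripper":1}]' 60|grep -E "pos|for|gap"
python3 -m inch '[{"offset":[0,0,0.5],"twist":[0,0,0],"gripper":1},{"offset":[0,0,1],"twist":[0,0,0],"gripper":1},{"offset":[0,0,3],"twist":[0,0,0],"gripper":1},{"offset":[0,0,4],"twist":[0,0,0],"gripper":1},{"offset":[0,0,4],"twist":[0,0,0],"gripper":1}]'|grep -E "pos|for|gap"
python3 - <<'E'
from h import *
d=np.load('tray.npz'); print('ring',onz(d['K'],d['E'],246.5,248.8,6)); print(grasp())
plan([464.4,112,150],108)
E
```

```text
position: [559.8, -204.2, 237.8]
wrist_force: [0.9, 0.7, 0.2]
position: [561.4, -205.8, 241.0]
wrist_force: [-2.2, 5.2, 6.0]
finger_gap: 0.149
position: [560.9, -207.2, 366.0]
wrist_force: [1.6, -0.5, -0.8]
finger_gap: 0.151
ring [465.79116227 108.06045273   6.        ]
[ 560.79617259 -207.49803527  211.01832929]
opt 108 tw [ 0.1 -0.1  0.3]
opt 288 tw [-1.000e-01 -2.000e-01 -1.797e+02]
grasp now [ 560.8 -207.5  211. ] shift cm [-9.65 31.92 -6.1 ] twist [ 0.13 -0.05  0.34] joints [-0.35  0.4  -0.03  1.14 -0.   -0.66] gap 0.151
```

```bash
python3 -m inch '[{"offset":[-1.2,3.95,0],"twist":[0,0,0],"gripper":1},{"offset":[-1.2,3.95,0],"twist":[0,0,0],"gripper":1},{"offset":[-1.2,3.95,0],"twist":[0,0,0],"gripper":1},{"offset":[-1.2,3.95,0],"twist":[0,0,0],"gripper":1},{"offset":[-1.2,3.95,0],"twist":[0,0,0],"gripper":1}]'|grep -E "gap"
python3 -m inch '[{"offset":[-1.2,3.95,0],"twist":[0,0,0],"gripper":1},{"offset":[-1.2,3.95,0],"twist":[0,0,0],"gripper":1},{"offset":[-1.2,3.95,0],"twist":[0,0,0],"gripper":1},{"offset":[0,0,0],"twist":[0,0,0],"gripper":1},{"offset":[0,0,0],"twist":[0,0,0],"gripper":1}]'|grep -E "pos|gap|for"
python3 - <<'E'
from h import *
plan([465.5,109.5,42],108)
T,K,E=cap('top'); g=T.astype(int).mean(2)
for r in(240,248,256): print(r,g[r,196:212].astype(int).tolist())
E
```

```text
finger_gap: 0.146
position: [465.3, 109.8, 365.3]
wrist_force: [0.1, -0.3, -2.4]
finger_gap: 0.149
opt 108 tw [0.1 0.1 0.2]
opt 288 tw [   0.2   -0.2 -179.8]
grasp now [465.6 109.6 210.3] shift cm [  0.02  -0.03 -16.83] twist [0.1  0.11 0.21] joints [ 0.23  0.2  -0.32  1.04 -0.   -0.08] gap 0.149
240 [98, 98, 98, 99, 97, 97, 97, 96, 96, 96, 95, 94, 93, 92, 90, 88]
248 [98, 99, 98, 99, 98, 98, 98, 98, 98, 97, 98, 96, 97, 96, 96, 96]
256 [98, 98, 98, 99, 98, 98, 98, 98, 99, 98, 99, 98, 98, 98, 98, 98]
```

```bash
python3 -m inch '[{"offset":[0,0,-4],"twist":[0,0,0],"gripper":1},{"offset":[0,0,-4.5],"twist":[0,0,0],"gripper":1},{"offset":[0,0,-4.5],"twist":[0,0,0],"gripper":1},{"offset":[0,0,-3],"twist":[0,0,0],"gripper":1},{"offset":[0,0,-0.8],"twist":[0,0,0],"gripper":1}]'|grep -E "pos|for"
for i in 1 2 3; do python3 -m inch '[{"offset":[0,0,-0.25],"twist":[0,0,0],"gripper":1},{"offset":[0,0,0],"twist":[0,0,0],"gripper":1},{"offset":[0,0,0],"twist":[0,0,0],"gripper":1}]'|grep -E "pos|for"; done
```

```text
position: [464.0, 107.5, 193.7]
wrist_force: [-1.1, -1.2, 1.4]
position: [466.6, 109.5, 195.8]
wrist_force: [-0.6, -0.3, -1.1]
position: [465.5, 109.7, 192.1]
wrist_force: [0.6, -0.5, -1.2]
position: [465.1, 109.6, 189.0]
wrist_force: [0.2, 0.3, -0.3]
```

```bash
python3 -m inch '[{"offset":[0,0,-0.1],"twist":[0,0,0],"gripper":1},{"offset":[0,0,0],"twist":[0,0,0],"gripper":1}]'|grep -E "pos|for"
python3 -m inch '[{"offset":[0,0,0],"twist":[0,0,0],"gripper":0.75},{"offset":[0,0,0],"twist":[0,0,0],"gripper":0.6},{"offset":[0,0,0],"twist":[0,0,0],"gripper":0.6},{"offset":[0,0,2],"twist":[0,0,0],"gripper":0.6},{"offset":[0,0,4],"twist":[0,0,0],"gripper":0.6}]'|grep -E "pos|gap|for"
python3 -m inch '[{"offset":[0,0,4],"twist":[0,0,0],"gripper":0.6},{"offset":[0,0,4],"twist":[0,0,0],"gripper":0.6},{"offset":[0,0,4],"twist":[0,0,0],"gripper":0.6},{"offset":[1,-4,0],"twist":[0,0,0],"gripper":0.6},{"offset":[1,-4.5,0],"twist":[0,0,0],"gripper":0.6}]'|grep -E "pos"
python3 -m inch '[{"offset":[0,-4.5,0],"twist":[0,0,0],"gripper":0.6},{"offset":[0,-4.5,0],"twist":[0,0,0],"gripper":0.6},{"offset":[0,-4.5,0],"twist":[0,0,0],"gripper":0.6},{"offset":[0,-4.5,0],"twist":[0,0,0],"gripper":0.6},{"offset":[0,-4.5,0],"twist":[0,0,0],"gripper":0.6}]'|grep -E "pos"
python3 -m inch '[{"offset":[0,-4.5,0],"twist":[0,0,0],"gripper":0.6},{"offset":[0,-4.5,0],"twist":[0,0,0],"gripper":0.6},{"offset":[0,-4.5,0],"twist":[0,0,0],"gripper":0.6},{"offset":[0,0,0],"twist":[0,0,0],"gripper":0.6},{"offset":[0,0,0],"twist":[0,0,0],"gripper":0.6}]'|grep -E "pos"
python3 - <<'E'
from h import *
T=np.mean([cap('top')[0] for _ in range(3)],0);S=np.mean([cap('scene')[0] for _ in range(3)],0); np.savez('cart.npz',s=S,t=T)
a=cv2.resize(T[180:275,190:365],(800,434),interpolation=cv2.INTER_CUBIC).astype(int).clip(0,255).astype(np.uint8)
save(a,'cart_top.png')
b=cv2.resize(T[188:238,314:364],(400,400),interpolation=cv2.INTER_CUBIC)
c=cv2.resize(S[195:245,305:355],(400,400),interpolation=cv2.INTER_CUBIC)
save(np.hstack([c,b]).clip(0,255).astype(np.uint8),'cart.png')
E
```

```text
position: [465.2, 109.6, 188.6]
wrist_force: [-1.8, 0.7, 5.9]
position: [463.5, 109.1, 246.1]
wrist_force: [0.5, 0.2, 0.6]
finger_gap: 0.399
position: [486.0, 24.7, 370.0]
position: [484.8, -202.3, 368.0]
position: [484.8, -336.4, 367.4]
```

View pics/cart.png

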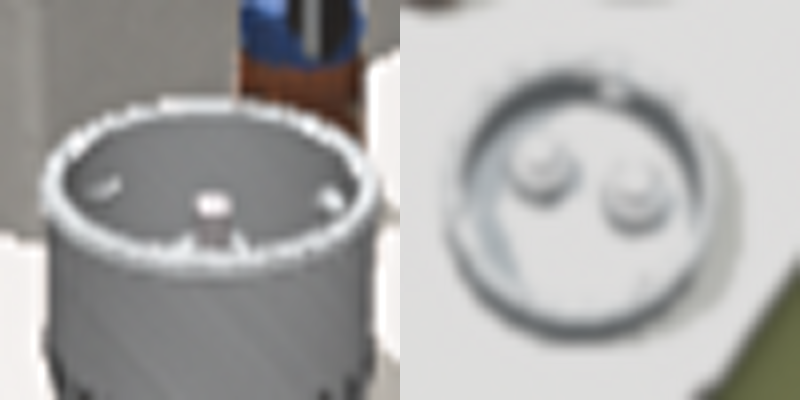

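```bash
python3 - <<'E'
from h import *
S=np.load('scene0.npz');T=np.load('top0.npz');d=np.load('cart.npz')
tp=lambda x,y:(314+x/8-.44,188+y/8-.44)
for q in((145,163),(238,187)): print('top knob',onz(T['K'],T['E'],*tp(*q),57).round(1), onz(T['K'],T['E'],*tp(*q),48).round(1))
q=(305+212/8-.44,195+203/8-.44);print('scene',onz(S['K'],S['E'],*q,57))
t=d['t'].mean(2)
print('top gray')
for r in range(196,232): print(r,' '.join('%3d'%v for v in t[r,322:354]))
s=d['s'].mean(2)
for r in range(214,228): print(r,' '.join('%3d'%v for v in s[r,312:350]))
# projected positions of 3 slots knob top in scene/top for candidate
C=np.array([560.9,-204.8])
E
```

```text
top knob [ 577.  -190.5   57. ] [ 578.9 -190.8   48. ]
top knob [ 564.  -228.7   57. ] [ 565.9 -229.2   48. ]
scene [ 582.308455   -188.23824664   57.        ]
top gray
196 221 221 221 220 217 212 207 207 207 199 185 178 172 172 175 180 189 199 205 204 208 215 217 217 218 220 220 221 221 221 221 221
197 221 220 219 218 216 207 196 186 176 160 143 132 126 128 138 145 156 173 183 186 196 208 215 215 215 217 219 220 220 221 221 221
198 220 217 213 211 209 195 173 149 131 115 102  96  93  96 102 107 127 160 177 174 172 181 198 206 210 214 214 216 219 221 221 221
199 218 213 205 200 189 164 135 110  96  89  87  86  88  90  91  96 120 158 178 171 152 144 160 179 192 202 205 210 217 220 221 221
200 217 210 200 184 155 123  99  89  89  93  97 104 114 124 127 127 133 150 157 148 127 109 116 136 157 179 194 204 215 220 221 221
201 215 207 187 155 119  95  89  97 109 121 132 147 164 177 183 180 174 168 156 140 118  99  95 103 118 146 177 201 214 217 219 221
202 212 198 163 122  96  96 110 127 145 159 173 190 204 213 217 215 209 203 193 179 157 132 111  98  98 116 153 192 207 210 216 220
203 205
[... 5304 characters left out ...]
 135 131 124 144 132 128 129 128 126 123 120 118 128 147 155 206 232 206 155
224 110 151 180 197 214 221 202 180 162 137 126 127 130 126 131 152 181 153 129 134 130 138 189 157 128 128 126 127 128 138 155 186 203 204 210 201 163 124
225  99 114 143 163 177 198 217 216 206 194 179 173 183 163 175 203 226 174 142 142 128 144 207 201 143 155 157 172 188 196 205 210 214 203 168 144 127 102
226 105 108 109 125 147 162 176 178 196 219 216 214 228 215 225 234 230 201 194 196 182 183 202 228 194 206 196 204 221 214 205 160 169 156 139 128 111 107
227 105 111 109 113 114 124 144 153 162 179 181 195 203 217 219 220 216 214 215 224 223 221 215 220 215 214 188 176 173 165 163 143 137 128 118 122 113 108
```

The last picture shows two cartridges in the canister, with knobs at top-crop (545,163) and (638,187). The third place, on the -x side, shows bare floor. The lid, pick, ring and plate steps are done, so I fetch the first cartridge.

```bash
python3 -m inch '[{"offset":[1.9,2.93,0],"twist":[0,0,4.1],"gripper":0.72},{"offset":[1.9,2.93,0],"twist":[0,0,4.1],"gripper":0.72},{"offset":[1.9,2.93,0],"twist":[0,0,4.1],"gripper":0.72},{"offset":[1.9,2.93,0],"twist":[0,0,4.1],"gripper":0.72},{"offset":[1.9,2.93,0],"twist":[0,0,4.1],"gripper":0.72}]'|grep -E "pos|gap"
python3 -m inch '[{"offset":[0,0,0],"twist":[0,0,0],"gripper":0.72},{"offset":[0,0,0],"twist":[0,0,0],"gripper":0.72},{"offset":[0,0,0],"twist":[0,0,0],"gripper":0.72}]'|grep -E "pos|gap"
python3 - <<'E'
from h import *
plan([579.5,-189.7,60],128.5)
d=np.load('cart.npz'); t=d['t'].mean(2)  # tray with plate
for r in range(228,270,2): print(r,''.join('#' if v>218 else '+' if v>195 else '.' if v>150 else ' ' for v in t[r,196:270]))
E
```

```text
position: [580.8, -186.8, 368.4]
finger_gap: 0.282
position: [579.8, -189.0, 368.2]
finger_gap: 0.283
opt 128.5 tw [ 0.  -0.   0.3]
opt 308.5 tw [  -0.    -0.  -179.7]
grasp now [ 579.7 -189.1  213.2] shift cm [ -0.03  -0.07 -15.32] twist [ 0.02 -0.03  0.32] joints [-0.32  0.42  0.01  1.16 -0.   -0.98] gap 0.283
228 #############################################################+++++########
230 ###################################+++####+++++++++++.............++######
232 ################+++#####++++++++++................+++++++++++++....+######
234 #####++++++++++................++++++++++++++++++#+++++++#####++...+######
236 ###++........+++..+++++++++################++++++++++#+..+++###+++++++++##
238 ###+...++###############################++++..+...++++...+++++##+###++.+##
240 ####+...+#############################+++..++.++++++++..+++++++++###+..+#+
242 #++++. .+############################+++...+++.+++++++++++++++++++##+..+#+
244 ###+.  .+############################+++++++++++++++++++..++++++..+#+..+#+
246 ++##.  .+###########################+..++++++++..  ..++++++..+++.++#+..
[... 158 characters left out ...]
.+#
252 ++##+. .+#########################+++..+...++++++++++++++.+++++++++##+..+#
254 ++##+. .+##########################++..++++++++++++++++++++++++++++##+..+#
256 ####+. .+###########################++.++##+++++++.+++..++#++..........++#
258 ####+...+############################++.+###+++++++.++++++++...++....++###
260 ####+...+##############################+#############+##++++.+++#+...+####
262 ###++. ..+##########################################++++++++++###++..+####
264 ##+++.  .+####################################+++##+++.....+++++.....+####
266 #####+. .+#################++++####++++++++++.....................++++++++
268 #####+. .++++####++++++++++.................................
```

```bash
python3 -m inch '[{"offset":[0,-0.05,-4],"twist":[0,0,0],"gripper":0.72},{"offset":[0,0,-4],"twist":[0,0,0],"gripper":0.72},{"offset":[0,0,-3],"twist":[0,0,0],"gripper":0.72},{"offset":[0,0,-2],"twist":[0,0,0],"gripper":0.72},{"offset":[0,0,0],"twist":[0,0,0],"gripper":0.72}]'|grep -E "pos|for"
python3 -m inch '[{"offset":[0,0,-1],"twist":[0,0,0],"gripper":0.72},{"offset":[0,0,-0.8],"twist":[0,0,0],"gripper":0.72},{"offset":[0,0,-0.4],"twist":[0,0,0],"gripper":0.72},{"offset":[0,0,0],"twist":[0,0,0],"gripper":0.72},{"offset":[0,0,0],"twist":[0,0,0],"gripper":0.72}]'|grep -E "pos|for"
python3 -m inch '[{"offset":[0,0,0],"twist":[0,0,0],"gripper":1},{"offset":[0,0,0],"twist":[0,0,0],"gripper":1},{"offset":[0,0,0],"twist":[0,0,0],"gripper":1},{"offset":[0,0,0],"twist":[0,0,0],"gripper":1}]' 45|grep -E "pos|for|gap"
```

```text
position: [577.8, -190.0, 234.9]
wrist_force: [-0.7, 0.3, 0.1]
position: [580.4, -189.5, 216.6]
wrist_force: [0.7, 0.0, 0.0]
position: [580.5, -189.5, 216.6]
wrist_force: [0.1, -0.8, 3.1]
finger_gap: 0.123
```

```bash
python3 -m inch '[{"offset":[0,0,1],"twist":[0,0,0],"gripper":1},{"offset":[0,0,3],"twist":[0,0,0],"gripper":1},{"offset":[0,0,4],"twist":[0,0,0],"gripper":1},{"offset":[0,0,4],"twist":[0,0,0],"gripper":1},{"offset":[0,0,2],"twist":[0,0,0],"gripper":1}]'|grep -E "pos|gap|for"
python3 -m inch '[{"offset":[-1,4,0],"twist":[0,0,0],"gripper":1},{"offset":[-1,4,0],"twist":[0,0,0],"gripper":1},{"offset":[-1,4,0],"twist":[0,0,0],"gripper":1},{"offset":[-1,4,0],"twist":[0,0,0],"gripper":1},{"offset":[-1,4,0],"twist":[0,0,0],"gripper":1}]'|grep -E "pos|gap|for"
python3 -m inch '[{"offset":[-1,4,0],"twist":[0,0,0],"gripper":1},{"offset":[-1,4,0],"twist":[0,0,0],"gripper":1},{"offset":[-1,4,0],"twist":[0,0,0],"gripper":1},{"offset":[-1,4,0],"twist":[0,0,0],"gripper":1},{"offset":[0,4,0],"twist":[0,0,0],"gripper":1}]'|grep -E "pos|gap|for"
python3 -m inch '[{"offset":[0,0.45,0],"twist":[0,0,0],"gripper":1},{"offset":[0,0,0],"twist":[0,0,0],"gripper":1},{"offset":[0,0,-4],"twist":[0,0,0],"gripper":1},{"offset":[0,0,-4],"twist":[0,0,0],"gripper":1},{"offset":[0,0,-2],"twist":[0,0,0],"gripper":1}]'|grep -E "pos|gap|for"
python3 -c "
from h import *
plan([490,215,60],128.5)"
```

```text
position: [580.8, -189.6, 360.5]
wrist_force: [-0.4, 0.1, -0.1]
finger_gap: 0.125
position: [535.1, -19.3, 357.6]
wrist_force: [0.7, -27.3, 4.5]
finger_gap: 0.118
position: [488.5, 211.7, 356.6]
wrist_force: [1.0, -0.8, -0.5]
finger_gap: 0.117
position: [488.9, 212.8, 253.4]
wrist_force: [-0.5, -0.5, -1.0]
finger_gap: 0.12
opt 128.5 tw [ 0.2 -0.2  0.4]
opt 308.5 tw [  -0.4   -0.2 -179.6]
grasp now [488.2 212.4  98.4] shift cm [ 0.11  0.22 -3.84] twist [ 0.15 -0.25  0.42] joints [ 0.41  0.39 -0.38  0.81 -0.   -0.25] gap 0.12
```

```bash
python3 -m inch '[{"offset":[0.1,0.2,-1.5],"twist":[0,0,0],"gripper":1},{"offset":[0,0,-1],"twist":[0,0,0],"gripper":1},{"offset":[0,0,-0.5],"twist":[0,0,0],"gripper":1},{"offset":[0,0,0],"twist":[0,0,0],"gripper":1},{"offset":[0,0,0],"twist":[0,0,0],"gripper":1}]'|grep -E "pos|gap|for"
python3 - <<'E'
from h import *
S,K,E=cap('scene'); s=S.astype(int).mean(2); g=grasp(); print(g)
c=proj(K,E,[g[0],g[1],g[2]-20]);f=proj(K,E,[g[0],g[1],g[2]-55]);print('knob',c,'foot',f)
x,y=int(c[0]),int(c[1])
for r in range(y-8,y+26): print(r,' '.join('%3d'%v for v in s[r,x-14:x+15]))
E
```

```text
position: [491.6, 216.8, 226.9]
wrist_force: [-0.1, -0.5, -0.3]
finger_gap: 0.121
[491.95472152 217.0941419   72.03394054]
knob [215.63390601 191.33242478] foot [216.90914777 201.14228648]
183  28  27  29  43  48  33  23  19  25  66 104  30  13  82 195  86  95  39  17  19 113 254 245 240 181 142 164 177 174
184  25  22  22  26  19  23  43  43  19  53 102  46  13  80 195  81  96  46  19  17 101 244 245 239 175  93 111 140 134
185  23  46  42  38  40  82 180 172  58  44 102  57  12  67 171  88  97  58  22  16  78 214 245 241 222 165  84  92  87
186  80 178 180 178 176 197 254 253 114  42 100  58  13  62 153 101 102  70  21  16  76 211 245 241 242 241 187 179 141
187 197 252 251 248 247 245 247 249 136  39  88  65  25  92 167 103 101  77  23  14  77 211 244 239 239 241 243 244 226
188 246 244 241 240 240 240 241 243 139  34  70  82  35  96 147  87 100  77  20  22 107 231 242 238 237 238 239 240 241
189 240 238 238 237 237 237 239 241 193  94  86  91  27  67 124  87  93  78  28  75 198 246 240 237 237 237 237 237 238
190 237 238 237 237 237 237 238 242 243 197 148  95  28  63 128 108  76
[... 2468 characters left out ...]
 227 227 227 228 227 227 226 226 228 223 178 141 139 138 119 115 129 129 132 112 100 133 127  95  87
212 227 217 229 227 227 226 225 224 224 225 225 225 225 228 221 181 141 138 123 102  99 113 119  92  94 128 100 113  84
213 193 197 224 217 229 227 226 225 224 224 224 224 224 226 228 222 184 152 118 104  99  92 104 103 114 131 112 128  80
214 127 173 189 197 225 216 229 226 226 225 223 224 223 224 224 212 201 154 112 106 107  95 107  94 106 121 110 131 106
215 108 114 126 172 190 193 229 221 228 226 225 225 224 225 222 196 155 104 110 125 123 111 115 106 108 112 101 132 126
216 108 109 109 113 124 166 200 202 228 221 228 225 225 226 224 196 135 110 138 144 104 102 116 118 129 117 124 137 131
```

```bash
python3 -m inch '[{"offset":[0,-0.1,-0.6],"twist":[0,0,0],"gripper":1},{"offset":[0,0,-0.3],"twist":[0,0,0],"gripper":1},{"offset":[0,0,0],"twist":[0,0,0],"gripper":1},{"offset":[0,0,0],"twist":[0,0,0],"gripper":1}]'|grep -E "pos|for"
for i in 1 2 3; do python3 -m inch '[{"offset":[0,0,-0.15],"twist":[0,0,0],"gripper":1},{"offset":[0,0,0],"twist":[0,0,0],"gripper":1},{"offset":[0,0,0],"twist":[0,0,0],"gripper":1}]'|grep -E "pos|for"; done
```

```text
position: [491.1, 216.0, 217.0]
wrist_force: [0.3, 0.2, -0.6]
position: [491.2, 216.1, 215.6]
wrist_force: [-0.4, 0.1, -1.0]
position: [491.6, 216.2, 214.8]
wrist_force: [-0.0, 0.0, 5.2]
position: [491.9, 216.4, 214.4]
wrist_force: [-2.1, -1.2, 13.1]
```

```bash
python3 -m inch '[{"offset":[0,0,0.2],"twist":[0,0,0],"gripper":0.8},{"offset":[0,0,0],"twist":[0,0,0],"gripper":0.72},{"offset":[0,0,0],"twist":[0,0,0],"gripper":0.72},{"offset":[0,0,2],"twist":[0,0,0],"gripper":0.72},{"offset":[0,0,4],"twist":[0,0,0],"gripper":0.72}]'|grep -E "pos|for|gap"
python3 -m inch '[{"offset":[0,0,4],"twist":[0,0,0],"gripper":0.72},{"offset":[0,0,4],"twist":[0,0,0],"gripper":0.72},{"offset":[-1,0,2],"twist":[0,0,0],"gripper":0.72}]'|grep pos
for i in 1 2 3; do python3 -m inch '[{"offset":[0,-2.96,0],"twist":[0,0,-8],"gripper":0.72},{"offset":[0,-2.96,0],"twist":[0,0,-8],"gripper":0.72},{"offset":[0,-2.96,0],"twist":[0,0,-8],"gripper":0.72},{"offset":[0,-2.96,0],"twist":[0,0,-8],"gripper":0.72},{"offset":[0,-2.96,0],"twist":[0,0,-8],"gripper":0.72}]'|grep -E "pos|for"; done
python3 -m inch '[{"offset":[3,0,0],"twist":[0,0,0],"gripper":0.72},{"offset":[3,0,0],"twist":[0,0,0],"gripper":0.72},{"offset":[2.3,0,0],"twist":[0,0,0],"gripper":0.72},{"offset":[0,0,0],"twist":[0,0,0],"gripper":0.72},{"offset":[0,0,0],"twist":[0,0,0],"gripper":0.72}]'|grep -E "pos|for"
python3 - <<'E'
from h import *
plan([564.4,-228.5,61.5],8.5)
T=cap('top')[0]; g=T.astype(int).mean(2); np.savez('t3.npz',t=T)
for r in range(228,270,2): print(r,''.join('#' if v>218 else '+' if v>195 else '.' if v>150 else ' ' for v in g[r,196:270]))
E
```

```text
position: [489.5, 215.3, 271.8]
wrist_force: [-0.5, 0.1, 0.1]
finger_gap: 0.279
position: [482.7, 216.4, 377.8]
position: [480.9, 66.9, 374.1]
wrist_force: [0.7, 0.0, -0.9]
position: [480.9, -81.2, 374.1]
wrist_force: [0.6, 0.8, -0.5]
position: [480.9, -229.2, 374.0]
wrist_force: [0.3, 0.7, -0.1]
position: [564.0, -227.8, 373.6]
wrist_force: [0.1, -0.1, 0.2]
opt 8.5 tw [-0.  -0.1  0.3]
opt 188.5 tw [-2.000e-01  1.000e-01 -1.797e+02]
grasp now [ 563.6 -227.7  218.6] shift cm [  0.04  -0.07 -15.71] twist [-0.04 -0.13  0.28] joints [-0.38  0.42  0.02  1.17 -0.    1.04] gap 0.279
228 #############################################################++++#########
230 ##########################################+++++++++++.............++######
232 #################+######++++++++++...............++++++++++++#+....+######
234 #####++++++++++...............++++++++++++#########++#+++######+...+######
236 ####+.......+++++.+++++++##################+++++++++##+..+++###++++++++###
238 ####...+########++++++###################+++..++..++++..++++++######++++##
240 ####+...+#####+++......+++#############
[... 428 characters left out ...]
+#
252 ++##+. .+#########################+++..+++.+++++++++++#++.++++#++++##+..+#
254 +###+. .+##########################++.+++++++++++++#+++++++++++++++##+..+#
256 ####+. .+###########################++.++##+++++++.+++..++##++......+..++#
258 #####...+############################++.+####++++++++++++#++...+++...+####
260 #####+..+################################################+++++++#+...+####
262 ####+. .++###########################################++++++++#####+..+####
264 ###++.  .+##########################################+++....+++++.....+####
266 #####+. .+#########################++++++++++.....................++++++++
268 #####+. .+++#####++++++++++..................................
```

```bash
python3 -m inch '[{"offset":[0.05,-0.05,-4],"twist":[0,0,0],"gripper":0.72},{"offset":[0,0,-4],"twist":[0,0,0],"gripper":0.72},{"offset":[0,0,-3],"twist":[0,0,0],"gripper":0.72},{"offset":[0,0,-2],"twist":[0,0,0],"gripper":0.72},{"offset":[0,0,0],"twist":[0,0,0],"gripper":0.72}]'|grep -E "pos|for"
python3 -m inch '[{"offset":[0,0,-1],"twist":[0,0,0],"gripper":0.72},{"offset":[0,0,-1],"twist":[0,0,0],"gripper":0.72},{"offset":[0,0,-0.7],"twist":[0,0,0],"gripper":0.72},{"offset":[0,0,0],"twist":[0,0,0],"gripper":0.72},{"offset":[0,0,0],"twist":[0,0,0],"gripper":0.72}]'|grep -E "pos|for"
python3 -m inch '[{"offset":[0,0,0],"twist":[0,0,0],"gripper":1},{"offset":[0,0,0],"twist":[0,0,0],"gripper":1},{"offset":[0,0,0],"twist":[0,0,0],"gripper":1},{"offset":[0,0,0],"twist":[0,0,0],"gripper":1}]' 45|grep -E "pos|for|gap"
```

```text
position: [561.8, -227.7, 241.6]
wrist_force: [-1.1, 0.2, -0.3]
position: [564.8, -228.5, 217.8]
wrist_force: [0.4, 0.5, 0.6]
position: [565.0, -228.6, 218.1]
wrist_force: [-0.0, -0.1, 1.9]
finger_gap: 0.129
```

```bash
python3 -m inch '[{"offset":[0,0,1],"twist":[0,0,0],"gripper":1},{"offset":[0,0,3],"twist":[0,0,0],"gripper":1},{"offset":[0,0,4],"twist":[0,0,0],"gripper":1},{"offset":[0,0,4],"twist":[0,0,0],"gripper":1},{"offset":[0,0,3],"twist":[0,0,0],"gripper":1}]'|grep -E "pos|gap|for"
python3 -m inch '[{"offset":[-3,0,0],"twist":[0,0,0],"gripper":1},{"offset":[-3,0,0],"twist":[0,0,0],"gripper":1},{"offset":[-2.7,0,0],"twist":[0,0,0],"gripper":1},{"offset":[-0.36,3.9,0],"twist":[0,0,0],"gripper":1},{"offset":[-0.36,3.9,0],"twist":[0,0,0],"gripper":1}]'|grep -E "pos|gap|for"
python3 -m inch '[{"offset":[-0.36,3.9,0],"twist":[0,0,0],"gripper":1},{"offset":[-0.36,3.9,0],"twist":[0,0,0],"gripper":1},{"offset":[-0.36,3.9,0],"twist":[0,0,0],"gripper":1},{"offset":[-0.36,3.9,0],"twist":[0,0,0],"gripper":1},{"offset":[-0.36,3.9,0],"twist":[0,0,0],"gripper":1}]'|grep -E "pos|gap|for"
python3 -m inch '[{"offset":[-0.36,3.9,0],"twist":[0,0,0],"gripper":1},{"offset":[-0.36,3.9,0],"twist":[0,0,0],"gripper":1},{"offset":[-0.36,3.9,0],"twist":[0,0,0],"gripper":1},{"offset":[-0.36,3.9,0],"twist":[0,0,0],"gripper":1},{"offset":[0,0,0],"twist":[0,0,0],"gripper":1}]'|grep -E "pos|gap|for"
python3 -m inch '[{"offset":[0,0,0],"twist":[0,0,0],"gripper":1},{"offset":[0,0,-4],"twist":[0,0,0],"gripper":1},{"offset":[0,0,-4],"twist":[0,0,0],"gripper":1},{"offset":[0,0,-3],"twist":[0,0,0],"gripper":1},{"offset":[0,0,0],"twist":[0,0,0],"gripper":1}]'|grep -E "pos|gap|for"
```

```text
position: [564.7, -228.5, 370.9]
wrist_force: [-0.3, -0.5, 0.2]
finger_gap: 0.121
position: [469.3, -150.5, 368.3]
wrist_force: [-0.1, 0.6, -0.2]
finger_gap: 0.123
position: [451.9, 46.0, 368.3]
wrist_force: [0.8, -0.6, -0.2]
finger_gap: 0.122
position: [437.8, 204.2, 368.2]
wrist_force: [-0.9, -0.6, -0.6]
finger_gap: 0.122
position: [435.9, 198.0, 254.3]
wrist_force: [-1.5, -0.8, 0.6]
finger_gap: 0.122
```

```bash
python3 -m inch '[{"offset":[0,0,-1.5],"twist":[0,0,0],"gripper":1},{"offset":[0,0,-1.2],"twist":[0,0,0],"gripper":1},{"offset":[0,0,-0.5],"twist":[0,0,0],"gripper":1},{"offset":[0,0,0],"twist":[0,0,0],"gripper":1},{"offset":[0,0,0],"twist":[0,0,0],"gripper":1}]'|grep -E "pos|for"
for i in 1 2 3; do python3 -m inch '[{"offset":[0,0,-0.2],"twist":[0,0,0],"gripper":1},{"offset":[0,0,0],"twist":[0,0,0],"gripper":1},{"offset":[0,0,0],"twist":[0,0,0],"gripper":1}]'|grep -E "pos|for"; done
```

```text
position: [438.7, 200.4, 226.7]
wrist_force: [-0.5, -0.3, -0.2]
position: [438.2, 200.6, 223.9]
wrist_force: [0.1, -0.5, -0.1]
position: [438.0, 200.5, 221.5]
wrist_force: [0.8, 0.4, -0.7]
position: [438.1, 200.5, 219.5]
wrist_force: [0.0, 0.4, -1.0]
```

```bash
for i in 1 2; do python3 -m inch '[{"offset":[0,0,-0.17],"twist":[0,0,0],"gripper":1},{"offset":[0,0,0],"twist":[0,0,0],"gripper":1},{"offset":[0,0,0],"twist":[0,0,0],"gripper":1}]'|grep -E "pos|for"; done
```

```text
position: [438.1, 200.5, 217.8]
wrist_force: [0.2, 0.2, -0.6]
position: [438.2, 200.6, 216.2]
wrist_force: [-0.1, -0.2, 0.8]
```

```bash
python3 -m inch '[{"offset":[0,0,0],"twist":[0,0,0],"gripper":0.8},{"offset":[0,0,0],"twist":[0,0,0],"gripper":0.72},{"offset":[0,0,0],"twist":[0,0,0],"gripper":0.72},{"offset":[0,0,2],"twist":[0,0,0],"gripper":0.72},{"offset":[0,0,4],"twist":[0,0,0],"gripper":0.72}]'|grep -E "pos|for|gap"
python3 -m inch '[{"offset":[0,0,4],"twist":[0,0,0],"gripper":0.72},{"offset":[0,0,4],"twist":[0,0,0],"gripper":0.72},{"offset":[0,0,4],"twist":[0,0,0],"gripper":0.72},{"offset":[0,-4.5,0],"twist":[0,0,0],"gripper":0.72},{"offset":[0,-4.5,0],"twist":[0,0,0],"gripper":0.72}]'|grep pos
for i in 1 2; do python3 -m inch '[{"offset":[0,-4.5,0],"twist":[0,0,0],"gripper":0.72},{"offset":[0,-4.5,0],"twist":[0,0,0],"gripper":0.72},{"offset":[0,-4.5,0],"twist":[0,0,0],"gripper":0.72},{"offset":[0,-4.5,0],"twist":[0,0,0],"gripper":0.72},{"offset":[0,-4,0],"twist":[0,0,0],"gripper":0.72}]'|grep -E "pos|for"; done
python3 -m inch '[{"offset":[-2,-3,0],"twist":[0,0,0],"gripper":0.72},{"offset":[-2,-3,0],"twist":[0,0,0],"gripper":0.72},{"offset":[0,0,0],"twist":[0,0,0],"gripper":0.72}]'|grep -E "clock|pos|for"
python3 - <<'E'
from h import *
T,K,E=cap('top');S,K2,E2=cap('scene'); np.savez('end.npz',s=S,t=T)
g=T.astype(int).mean(2)
for r in range(228,272,1): print(r,''.join('#' if v>218 else '+' if v>195 else '.' if v>150 else ' ' for v in g[r,196:270]))
# lid top/flatness: ellipse of lid in top
m=((g>90)&(g<190)).astype(np.uint8)
sub=np.zeros_like(m); sub[215:262,262:312]=m[215:262,262:312]
c=max(cv2.findContours(cv2.morphologyEx(sub,cv2.MORPH_OPEN,np.ones((3,3))),0,1)[0],key=cv2.contourArea); el=cv2.fitEllipse(cv2.convexHull(c)); print('lid',el,onz(K,E,*el[0],13))
T0=np.load('top0.npz')['im'];S0=np.load('scene0.npz')['im']
# bottle blue cap
for A,B in((T0,T),(S0,S)):
    for im in(A,B):
        h=cv2.cvtColor(im,cv2.COLOR_RGB2HSV); b=(cv2.inRange(h,(100,90,80),(125,255,255))); z=np.zeros_like(b); 
        if A is T0: z[160:195,300:330]=b[160:195,300:330]
        else: z[185:215,325:358]=b[185:215,325:358]
        ys,xs=np.where(z>0); print('bottle',xs.mean().round(1),ys.mean().round(1),len(xs))
x0=S0[233:262,380:402].astype(int);x1=S[233:262,380:402].astype(int);print('pick diff',np.abs(x0-x1).mean())
s=S.astype(int).mean(2)
for r in range(180,236): print(r,''.join('#' if v>225 else '+' if v>195 else '.' if v>150 else '-' if v>100 else ' ' for v in s[r,178:275]))
E
```

```text
position: [436.5, 199.8, 274.3]
wrist_force: [0.5, 1.5, -0.2]
finger_gap: 0.28
position: [438.7, 110.5, 398.0]
position: [437.6, -111.5, 396.3]
wrist_force: [1.1, 0.9, 0.2]
position: [437.7, -331.7, 396.2]
wrist_force: [0.2, 1.1, 0.2]
clock: 69.15
position: [396.1, -392.5, 395.8]
wrist_force: [0.7, -0.4, 0.2]
228 ######################################################++#####+++++########
229 ###########################################++++#####++++++++++...+++######
230 ##################################+++++###+++.+++++++.............++######
231 #########################+++#####++++++++++................++... ..+######
232 ###############+++++####++++++++++....................+++++++++....+######
233 ######+++++###+++..++++++.................+..++++++++++++#####+....+######
234 #####+++..+++++.................+++++++++++++++++++++++++#####+....++#####
235 ####++.................+..+++++++++++#######+++++++++++.+++###++...++++###
236 ###++.............++++++++++###############++++++.+++++..++++##++.++++++##
237 ###+....++++++++++++#####################++++.+....+++...++++##++++#++++##
[... 7962 characters left out ...]
-----------------------...++#####++-------------.+.....+#+  ----------------------------
230 ----------------------------------...++#####+.-------.-.+##++.+###.   --- -----------------------
231 .-----------------------------------..+++#####+.---.-.+##########+-    - ------------------------
232 ..-----------------------------------...+++####++...+############+--     ------------------------
233 ....-----------------------------------...++#####++##############.---    ------------------------
234 --....-----------------------------------...++###################.---     -----------------------
235 ---......----------------------------------...++#################+----    -----------------------
```

```bash
python3 -m inch '[{"offset":[-1,4.5,1],"twist":[0,0,0],"gripper":0.72},{"offset":[-1,4.5,1],"twist":[0,0,0],"gripper":0.72},{"offset":[-1,4.5,0],"twist":[0,0,0],"gripper":0.72},{"offset":[-1,4.5,0],"twist":[0,0,0],"gripper":0.72},{"offset":[0,4.5,0],"twist":[0,0,0],"gripper":0.72}]'|grep pos
python3 -m inch '[{"offset":[0,0,0],"twist":[0,0,0],"gripper":0.72},{"offset":[0,0,0],"twist":[0,0,0],"gripper":0.72},{"offset":[0,0,0],"twist":[0,0,0],"gripper":0.72}]'|grep -E "pos|for"
python3 - <<'E'
from h import *
S=cap('scene')[0];T=cap('top')[0];S0=np.load('scene0.npz')['im'];T0=np.load('top0.npz')['im']
print('pick diff scene',np.abs(S0[233:285,365:410].astype(int)-S[233:285,365:410]).mean().round(2),'top',np.abs(T0[212:238,384:416].astype(int)-T[212:238,384:416]).mean().round(2))
h=cv2.cvtColor(S,cv2.COLOR_RGB2HSV)[185:215,325:358]; ys,xs=np.where(cv2.inRange(h,(100,90,80),(125,255,255))>0); print(xs.mean()+325,ys.mean()+185,len(xs))
ctrl.job_done(); print('done',ctrl.read_state()['clock'])
E
```

```text
position: [356.7, -161.6, 416.3]
position: [358.5, -164.5, 416.4]
wrist_force: [1.0, -0.5, -0.2]
pick diff scene 6.74 top 2.15
342.21818181818185 197.66363636363636 110
the job is handed in; nothing more can be done
the job is handed in; nothing more can be done
```

I did every step of the job and handed it in after about 70 s on the robot's clock. Two points along the way I could not confirm: the ring-lift step and one bump on the arm.

**What was done**
- I tipped the lid about 12° by its tab, lifted it off and laid it on the bench.
- With the pick I lifted ring end a out of its groove, then end b to be safe. The pick went back into its stand.
- The ring, with the plate on top of it, went into one end of the oven tray. Two cartridges went into the other end; the third place in the canister showed bare floor.
- The tray had been knocked about 37 mm towards -y during the run, so I measured it again before placing anything.

**Last checks**
- **Tray:** the final images show the ring and plate on the tray floor and both cartridges standing upright inside it.
- **Lid:** flat on the bench at about (472, -35) mm.
- **Bottle:** unmoved in both views.
- **Pick:** in its stand. The image difference from the start was small (6.7 grey levels in the scene view, 2.2 in the top view), though not zero.

**Open points**
- **Ring lift:** I judged that the pick held the ring end above the rim from about 0.8 N of extra load, averaged over noisy readings. The toe later slipped off that end. The repeat on end b showed no such load, but afterwards the ring was seen loose.
- **Bump:** carrying the first cartridge past the large instrument, the wrist read 27 N sideways for a moment. The cartridge stayed held. I cannot rule out a higher peak between readings, so I went round that spot with the second one.

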